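Walk the sharps bin into its spill tray

TASK

Take the yellow sharps bin by the grip on its lid and walk it over the low rim into the steel spill tray, without ever lifting it clear of the surface: tip it onto the feet of one side, swing the other side forward and set it down, so that its feet step over the near rim one at a time, first one far foot, then the other far foot, then one near foot, then the last. Leave it standing upright and released in the tray, with both far feet pushed up against the tray's far rim. Do not let the bin fall over and leave the bottle, the dish and the glove box where they are.

Things in the scene. Friction and masses are not known exactly. Their poses are not given: they have to be found in the camera images.
- bin: Yellow plastic sharps bin, 104 (x) by 148 (y) by 195 mm tall, 0.45 to 0.95 kg. Origin at the centre of its base, level with its soles; z up, x to its far side (away from the robot), y to its left. Four round feet, 18 mm in diameter, centred at x = +-38, y = +-60 mm; they hold the body's underside (96 x 140 mm) 16 mm above the soles. Lid top 150 mm above the soles.
- grip (a point): Centre of the bin's grip: an upright solid plate on the middle of the lid, 18 mm thick (along the bin's x), 100 mm long (along its y), from 150 to 195 mm above the soles. This point is 176 mm above the soles, over the bin's origin.
- tray: Shallow steel spill tray let into the worktop, fixed, its floor level with the worktop (z = 0); only its rim stands up, 8 mm high, 5 mm thick. Origin at the middle of the near rim; x points to the far rim, y along the near rim to the left. Inner faces: near rim x = 2.5 mm, far rim x = 120.5 mm, side rims y = +-145 mm.
- foot_far_left (a point): Centre of the sole of the bin's far left foot (left = +y of the bin, far = +x of the bin; foot radius 9 mm)
- foot_far_right (a point): Centre of the sole of the bin's far right foot
- foot_near_left (a point): Centre of the sole of the bin's near left foot
- foot_near_right (a point): Centre of the sole of the bin's near right foot
- disinfectant: White plastic bottle, 64 mm in diameter, 170 mm tall, to the left of the tray; bystander. Origin at the centre of its underside.
- dish: Round steel dish, 110 mm in diameter, 45 mm high, to the right of the tray; bystander. Origin at the centre of its underside.
- glovebox: White and blue carton of gloves, 90 x 200 x 42 mm (50 mm with the glove showing at the top), beyond the tray; bystander. Origin at the centre of its underside.
Mind the look-alikes: they are no part of the job. Several things look just like the bin: the one meant starts nearest to the robot's base.

How it is judged:
By the outcome, as a careful person would: the job done as asked, in the order asked, and still so for the second after the job is handed in, with the robot touching nothing.
It also fails if it takes over 69 s, if anything falls off the work surface, if the arm or the gripper's body presses on something with over 40 N, if the wrist force passes 120 N, or if a joint passes its speed limit or range.

ROBOT

A 7-joint arm with a two-finger parallel gripper is mounted at the origin on the work surface. World frame = base frame: x ahead of the robot, y to its left, z up, the work surface at z = 0. Lengths are in m, angles in rad, forces in N, time in s.
With the tool pointing down it reaches from about 0.425 to 0.925 m from the base axis. Payload 6.8 kg.
Tool frame: the origin (TCP) lies at the very end of the fingers, on their centre line; the grasp point (between the pads) lies 19 mm behind it (bot.grasp_offset is the distance from the TCP to the grasp point, in m); z points along the fingers, y is the direction in which the jaws open and shut (so a half turn about z gives the same grasp; the last joint's range is limited). The gripper opens to 85 mm and grips with 20 to 120 N. Pads are 22 mm wide; open, the fingers measure 114 mm over their backs; the gripper's body (76 mm by 85 mm) begins 54 mm behind the grasp point. The pads swing forward as they close: fully open they stand 13 mm farther back than shut.
Start: joints at [-1.303, 0.477, 0.022, 1.555, -0.011, 1.109, -0.083], TCP at [0.248, 0.628, 0.231] pointing down, gripper open.
Joint ranges: [-2.96, 2.96], [-0.34, 2.1], [-1.41, 1.46], [0.24, 2.44], [-1.37, 4.51], [0.17, 1.92], [-2.96, 2.96]. Speed limits (rad/s): [2.39, 2.39, 3.14, 3.14, 3.14, 3.14, 3.14].

INTERFACE

Orientations are given as a unit quaternion [w, x, y, z].
In Python, from station import monitor, cams, bot, finder gives the robot as it stands.
- The arm moves only by the tool jog_arm, never from a script. Its argument "plan" is a list of rows, each an object of numbers: "x", "y", "z": the shift along the tool's x, y, z as a fraction of full scale; "wx", "wy", "wz": the turn, a rotation vector about the tool's x, y, z as a fraction of full scale. A call has 1 to 12 rows; each row is the pose to reach, as a shift and turn from the pose measured when the call began, along the tool's axes at that moment, turning the shorter way round; what a row does not reach only later rows make up. Full scale, the value 1, is 20 cm for a shift and 180 degrees for a turn. A row lasts 1/12 s, in which the tool goes at most 41.7 mm and 7.16 degrees, less where a joint would pass 70% of its speed; a pose out of reach is approached as far as the arm can. A call with a number of a shift or a turn outside -1 to 1 is refused whole. A call with a gripper value outside its range is refused whole. "hand" is the opening, from -1 (shut) to 1 (fully open), set as the call begins (left out, the last holds). The fingers move at their own pace and stop on an object; "grip_force" is the grip in N (left out, the last holds). Time passes only in rows, so rows that repeat a pose let the fingers close. It gives the time, the measured TCP pose, the force and the opening at its end, in the units of the state.
- monitor.get_obs(): the state, without advancing time (a new reading comes with each control period).
- cams.read_camera(name): name is "side" or "top" or "wrist"; returns the picture (420x560x3 uint8, red, green, blue); there is no depth.
- cams.get_calibration(name): a dict with "fx", "fy", "cx", "cy" (pixels), "extrinsics" (4x4, takes a point from world to camera coordinates). Camera axes: x right, y down, z forward; pixel columns grow to the right and rows downward; lengths in m; the calibration is good to about 2 mm. A picture is of the moment at which its call begins: read the wrist's pose just before it. get_calibration takes no time and is no camera call; for the wrist camera it gives the pose at the moment of the call.
- bot.hand_in(): hands the job in, once; it reports no verdict.
Trained networks look in the newest picture that a camera, given by its name, has taken for a name from the list of things; names that differ only in an ending like _2 or _b are one class to them, and where a whole thing is asked for, a point or a joint stands for the part that bears it (a point fixed in the world has none). Each returns a list of dicts, best first, with "confidence" (0 to 1); they miss things now and then, are a little off and sometimes report something else, mostly with a low value. They report only what shows in the picture. A call takes as long as a camera call. They do not tell look-alikes from the thing itself.
- finder.find_in(camera, target): "bbox" ([left, top, width, height] in pixels, round what is visible of it).
- finder.place_of(camera, target): "location" ([column, row] in pixels: a listed point, or the origin of a listed thing).
The state is a dict: "t": time; "q": joint angles; "joint_vel": joint speeds; "joint_torque": joint torques, N m; "eef_pos": TCP position; "tool_rot": TCP orientation; "contact_force": force on the tool from outside, world axes, zero at the start; "torque": the same for the moment, N m; "gripper_width": opening from 0.0 (shut) to 1.0 (fully open).
Only numpy, scipy, OpenCV 4.12 (cv2) and the standard library are available. Lean on these libraries where they do the work, as an engineer would, in place of code of your own. Each camera call takes 0.05 s, during which the arm holds its last target. There are 200 camera calls.

## Working session

There is one attempt and no reset: what is moved stays moved. The work goes in short steps, Python scripts to look and compute and a tool call to move; the robot and the scene stay as the last step left them, time stands still between calls to the robot, and variables do not carry over. Pictures are saved under pics/ and viewed, about 8 in all and at most 12, crops included, and the job is handed in when it is done.

Besides the shell and the picture viewer there is one more tool, called after "Request:" by a JSON object that holds its "op" and its "data", one argument or row to a line. jog_arm: Moves the arm, as the interface text tells. Shift numbers are shares of 20 cm and turn numbers shares of 180 degrees, none past 1 either way. Its arguments: {"type":"object","properties":{"plan":{"type":"array","items":{"type":"object","properties":{"x":{"type":"number","minimum":-1,"maximum":1},"y":{"type":"number","minimum":-1,"maximum":1},"z":{"type":"number","minimum":-1,"maximum":1},"wx":{"type":"number","minimum":-1,"maximum":1},"wy":{"type":"number","minimum":-1,"maximum":1},"wz":{"type":"number","minimum":-1,"maximum":1}}}},"hand":{"type":"number"},"grip_force":{"type":"number"}},"required":["plan"]}

```bash
mkdir -p pics; ls; python3 - <<'E'
from station import monitor, cams, bot, finder
import cv2, numpy as np
o=monitor.get_obs(); print({k:np.round(v,3).tolist() for k,v in o.items()}); print(bot.grasp_offset)
ims=[]
for c in ["top","side"]:
    im=cams.read_camera(c); cv2.imwrite(f"pics/{c}0.png",im[:,:,::-1])
    k=cams.get_calibration(c); print(c,k["fx"],k["fy"],k["cx"],k["cy"],np.round(k["extrinsics"],4).tolist())
    for n in ["bin","grip","tray","foot_far_left","foot_far_right","foot_near_left","foot_near_right","disinfectant","dish","glovebox"]:
        print(c,n,[(np.round(d["location"],1).tolist(),round(d["confidence"],2)) for d in finder.place_of(c,n)][:4])
E
```

```text
pics
{'t': 0.0, 'q': [-1.303, 0.478, 0.022, 1.556, -0.011, 1.109, -0.083], 'joint_vel': [-0.0, 0.001, 0.001, 0.001, 0.0, 0.001, -0.0], 'joint_torque': [0.0, -59.645, 1.608, -28.12, 0.013, 0.009, 0.0], 'eef_pos': [0.248, 0.627, 0.23], 'tool_rot': [-0.0, 0.187, 0.982, -0.001], 'contact_force': [-0.879, 0.031, 0.287], 'torque': [-0.004, 0.055, 0.017], 'gripper_width': 1.0}
0.0187
top 504.9604800689553 504.9604800689553 274.4810481377391 210.40349118167234 [[-0.0014, -0.9997, -0.0223, 0.0022], [-0.9917, 0.0043, -0.1284, 0.5792], [0.1285, 0.022, -0.9915, 1.1996], [0.0, 0.0, 0.0, 1.0]]
top bin [([442.0, 286.2], 0.76), ([345.9, 134.4], 0.74), ([139.5, 264.7], 0.66), ([227.1, 252.9], 0.56)]
top grip [([115.2, 263.8], 0.89), ([358.1, 108.9], 0.81), ([465.6, 293.2], 0.56), ([215.5, 249.1], 0.55)]
top tray [([240.5, 226.2], 0.96)]
top foot_far_left [([145.8, 293.5], 0.94), ([418.9, 305.8], 0.72), ([372.8, 150.1], 0.7)]
top foot_far_right [([323.6, 149.6], 0.93), ([430.5, 260.7], 0.81), ([250.1, 245.2], 0.72)]
top foot_near_left [([167.3, 275.8], 0.77), ([217.1, 250.8], 0.4)]
top foot_near_right
[... 335 characters left out ...]
, 0.0, 1.0]]
side bin [([237.5, 295.8], 0.94), ([326.6, 176.9], 0.92), ([144.9, 180.1], 0.82), ([317.5, 264.5], 0.43)]
side grip [([123.4, 151.4], 0.96), ([333.9, 150.9], 0.83), ([230.3, 290.5], 0.76), ([413.0, 125.1], 0.73)]
side tray [([319.3, 197.7], 0.76)]
side foot_far_left [([163.5, 157.1], 0.83), ([343.2, 185.7], 0.77)]
side foot_far_right [([154.5, 199.1], 0.79), ([308.0, 186.0], 0.75), ([258.6, 278.2], 0.64)]
side foot_near_left [([369.1, 154.5], 0.7), ([212.5, 314.0], 0.59)]
side foot_near_right [([262.8, 310.1], 0.86), ([403.7, 175.8], 0.85), ([129.0, 191.8], 0.61)]
side disinfectant [([404.7, 207.6], 0.87)]
side dish [([233.1, 221.8], 0.71)]
side glovebox [([316.7, 267.3], 0.82)]
```

View pics/top0.png

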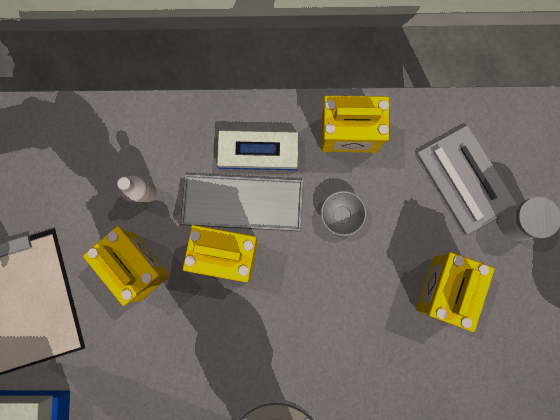

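View pics/side0.png

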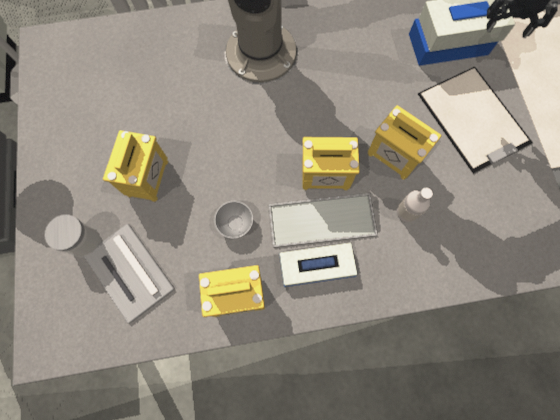

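Top view: four yellow bins. The one at about (220,254) sits just in front of the tray, whose corners are near (185,174), (303,178), (300,230) and (181,226). The other bins are at (125,265), (455,292) and (356,125). The side view agrees: bin at (330,163), tray (270-377, 196-246). Next I'll fit the bin and tray poses using both views.

```bash
cat > h.py <<'E'
import numpy as np, cv2
from scipy.optimize import minimize, least_squares
from scipy.spatial.transform import Rotation as R
from station import monitor, cams, bot, finder
def proj(c,P,k=None):
    k=k or cams.get_calibration(c); E=np.array(k["extrinsics"]); q=(np.asarray(P)@E[:3,:3].T+E[:3,3])
    return np.c_[k["fx"]*q[:,0]/q[:,2]+k["cx"],k["fy"]*q[:,1]/q[:,2]+k["cy"]]
def box(x,y,z0,z1): return np.array([[a,b,c] for a in(-x/2,x/2) for b in(-y/2,y/2) for c in(z0,z1)])/1e3
PARTS=[box(96,140,16,135),box(104,148,135,150),box(18,100,150,195)]
def render(c,p,k):  # p=x,y,yaw
    m=np.zeros((420*4,560*4),np.uint8); Rz=R.from_euler('z',p[2]).as_matrix()
    for b in PARTS:
        h=cv2.convexHull((proj(c,b@Rz.T+[p[0],p[1],0],k)*4+1.5).astype(np.float32)).astype(np.int32)
        cv2.fillConvexPoly(m,h,255)
    return cv2.resize(m,(560,420),interpolation=cv2.INTER_AREA)/255.
def fitbin(ims,p0):
    ks={c:cams.get_calibration(c) for c in ims}; M={}
    for c,im in ims.items():
        hsv=cv2.cvtColor(im,cv2.COLOR_RGB2HSV); m=cv2.inRange(hsv,(18,110,40),(38,255,255))
        roi=(render(c,p0,ks[c])>0.1).astype(np.uint8); roi=cv2.dilate(roi,np.ones((15,15)))
        m=cv2.morphologyEx(m,cv2.MORPH_CLOSE,cv2.getStructuringElement(2,(9,9)))
        M[c]=(m/255.,roi)
    f=lambda p:sum((np.abs(render(c,p,ks[c])-M[c][0])*M[c][1]).sum() for c in ims)
    S=np.array([[0,0,0],[.01,0,0],[0,.01,0],[0,0,.08]])
    r=minimize(f,p0,method='Nelder-Mead',options=dict(initial_simplex=np.array(p0)+S,xatol=1e-4,fatol=.1))
    return r.x,r.fun
def unproj(c,uv,z=0.):
    k=cams.get_calibration(c);E=np.array(k["extrinsics"]);d=E[:3,:3].T@[(uv[0]-k["cx"])/k["fx"],(uv[1]-k["cy"])/k["fy"],1];o=-E[:3,:3].T@E[:3,3]
    return o+d*(z-o[2])/d[2]
E
python3 - <<'E'
from h import *
ims={c:cv2.imread(f"pics/{c}0.png")[:,:,::-1].copy() for c in("top","side")}
for n,uv in dict(A=(220,250),B=(122,262),C=(458,288)).items():
    g=unproj("top",uv,.17)
    best=min((fitbin(ims,[g[0],g[1],y]) for y in(-.5,0,.5)),key=lambda r:r[1]); print(n,np.round(best[0],4),best[1],np.hypot(*best[0][:2]))
    if n=="A": pb=best[0]
    for c in ims: print(c,round(fitbin({c:ims[c]},best[0])[1],0),np.round(fitbin({c:ims[c]},best[0])[0],4))
for c in ims:
    for uv in ([(185,174),(303,178),(300,230),(181,226)] if c=="top" else [(270,202),(374,196),(377,237),(274,247)]): print(c,np.round(unproj(c,uv,.008),4))
t=cv2.resize(ims["top"][160:300,165:320],None,fx=4,fy=4,interpolation=cv2.INTER_CUBIC)
s=cv2.resize(ims["side"][125:260,255:390],None,fx=4,fy=4,interpolation=cv2.INTER_CUBIC)
for im,c,o in((t,"top",(165,160)),(s,"side",(255,125))):
    Rz=R.from_euler('z',pb[2]).as_matrix()
    for b in PARTS:
        h=cv2.convexHull(((proj(c,b@Rz.T+[pb[0],pb[1],0])-o)*4+1.5).astype(np.int32)); cv2.polylines(im,[h],1,(255,0,0),1)
cv2.imwrite("pics/t1.png",t[:,:,::-1]);cv2.imwrite("pics/s1.png",s[:,:,::-1])
E
```

```text
A [ 0.4705  0.1222 -0.1844] 881.1372549019609 0.4861485502861398
top 328.0 [ 0.4701  0.1206 -0.1814]
side 479.0 [ 0.4725  0.1248 -0.1833]
B [ 0.4464  0.3414 -0.8525] 895.1843137254901 0.5619904028714712
top 367.0 [ 0.4438  0.3393 -0.8584]
side 523.0 [ 0.4475  0.3422 -0.8643]
C [ 0.3867 -0.4056  1.2035] 1109.4549019607844 0.560409671190989
top 645.0 [ 0.3862 -0.4063  1.2128]
side 541.0 [ 0.3886 -0.4028  1.2304]
top [0.6773 0.2286 0.008 ]
top [ 0.6652 -0.071   0.008 ]
top [ 0.5335 -0.0624  0.008 ]
top [0.5446 0.2358 0.008 ]
side [ 0.5296 -0.053   0.008 ]
side [0.564  0.2514 0.008 ]
side [0.6858 0.2307 0.008 ]
side [ 0.6639 -0.0636  0.008 ]
```

View pics/t1.png

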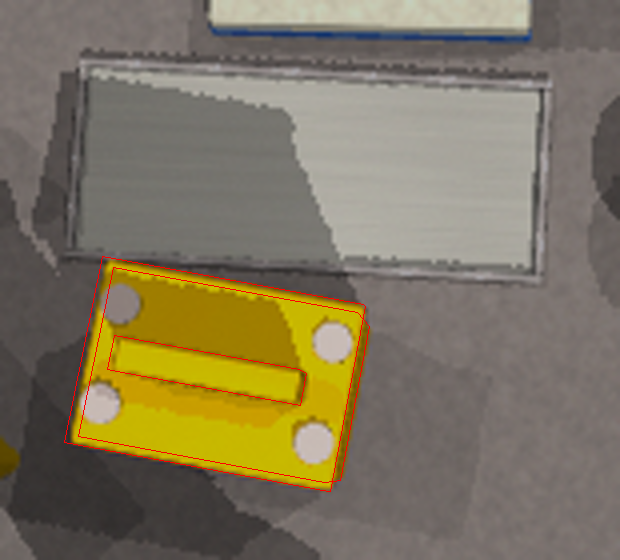

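View pics/s1.png

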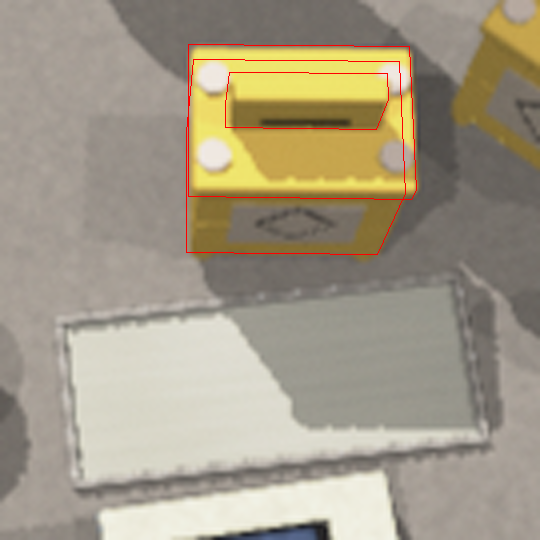

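```bash
python3 - <<'E'
from h import *
C=np.array([[125.5,150],[125.5,-150],[-2.5,-150],[-2.5,150]])/1e3
obs={"top":np.array([(81,60),(551,76),(543,282),(66,262)])/4-.375+[165,160],
     "side":np.array([(490,443),(75,490),(58,320),(463,278)])/4-.375+[255,125]}
def w(p): Rz=R.from_euler('z',p[2]).as_matrix(); return np.c_[C,[.008]*4]@Rz.T+[p[0],p[1],0]
for cs in (["top"],["side"],["top","side"]):
    r=least_squares(lambda p:np.concatenate([(proj(c,w(p))-obs[c]).ravel() for c in cs]),[.54,.09,-.05]); print(cs,np.round(r.x,4),np.round(r.fun,1))
t=r.x; b=np.array([.4705,.1215,-.1838]); d=R.from_euler('z',-t[2]).apply([*(b[:2]-t[:2]),0]); print("bin in tray",d,b[2]-t[2])
Rz=R.from_euler('z',b[2]-t[2]).as_matrix()
for x in(38,-38):
  for y in(60,-60): print(x,y,np.round(d*1e3+Rz@[x,y,0],1)[:2])
E
```

```text
['top'] [ 0.5433  0.0856 -0.0441] [-0.4  0.1  0.1  0.6  0.3 -0.4 -0.  -0.3]
['side'] [ 0.5482  0.0919 -0.0632] [ 0.7  0.5 -0.1  0.  -0.3 -0.2 -0.3 -0.4]
['top', 'side'] [ 0.5455  0.0884 -0.0524] [-1.1 -1.1 -0.6  0.3 -0.8 -0.8 -1.1 -1.6 -0.4 -0.8 -0.9 -0.2 -1.6 -0.4
 -1.7 -1.6]
bin in tray [-0.07659923  0.02912127  0.        ] -0.1314165809198445
38 60 [-31.1  83.6]
38 -60 [-46.8 -35.3]
-38 60 [-106.4   93.6]
-38 -60 [-122.1  -25.4]
```

```bash
cat >> h.py <<'E'
BASE=np.array([[0,1,0],[1,0,0],[0,0,-1.]])
def cur():
    o=monitor.get_obs(); q=o["tool_rot"]; return np.array(o["eef_pos"]),R.from_quat([q[1],q[2],q[3],q[0]])
def rot(yaw,roll=0): return R.from_euler('z',yaw)*R.from_euler('x',roll)*R.from_matrix(BASE)
def row(p,r,p0,r0):
    s=r0.inv().apply(p-p0)/.2; w=(r0.inv()*r).as_rotvec()/np.pi
    return "{"+",".join(f'"{k}":{v:.3f}' for k,v in zip("x y z wx wy wz".split(),[*s,*w]))+"}"
E
python3 - <<'E'
from h import *
p,r=cur()
m=np.array([.36,.375,.275]); y=1.195-.69
print(row(m,rot(y),p,r))
print(row(np.array([.4708,.1215,.275]),rot(-.184),m,rot(y)))
E
```

```text
{"x":-0.986,"y":-0.970,"z":-0.219,"wx":0.000,"wy":-0.000,"wz":0.220}
{"x":-1.377,"y":-0.128,"z":0.000,"wx":0.000,"wy":0.000,"wz":0.219}
```

Request:
{"op": "jog_arm", "data": {
  "plan": [
    {"z": -0.22},
    {"x": -0.98, "y": -0.97, "z": -0.22, "wz": 0.22},
    {"x": -0.98, "y": -0.97, "z": -0.22, "wz": 0.22},
    {"x": -0.98, "y": -0.97, "z": -0.22, "wz": 0.22},
    {"x": -0.98, "y": -0.97, "z": -0.22, "wz": 0.22},
    {"x": -0.98, "y": -0.97, "z": -0.22, "wz": 0.22},
    {"x": -0.98, "y": -0.97, "z": -0.22, "wz": 0.22},
    {"x": -0.98, "y": -0.97, "z": -0.22, "wz": 0.22},
    {"x": -0.98, "y": -0.97, "z": -0.22, "wz": 0.22}
  ],
  "hand": 1
}}

```text
invalid input at $.plan[0]: expected keys x, y, z, wx, wy, wz
```

Request:
{"op": "jog_arm", "data": {
  "plan": [
    {"x": -0.8, "y": -0.07, "wz": 0.22},
    {"x": -0.8, "y": -0.07, "wz": 0.22},
    {"x": -0.8, "y": -0.07, "wz": 0.22},
    {"x": -0.8, "y": -0.07, "wz": 0.22},
    {"x": -0.8, "y": -0.07, "wz": 0.22},
    {"x": -0.8, "y": -0.07, "wz": 0.22},
    {"x": -0.8, "y": -0.07, "wz": 0.22}
  ]
}}

```text
invalid input at $.plan[0]: expected keys x, y, z, wx, wy, wz
```

```bash
python3 - <<'E'
from h import *
p,r=cur(); print(p)
print(row(np.array([.4708,.1215,.275]),rot(-.184),p,r),monitor.get_obs()["t"])
E
```

```text
[0.24775121 0.62791095 0.23129818]
{"x":-1.967,"y":-1.946,"z":-0.219,"wx":0.000,"wy":-0.000,"wz":0.439} 1.1
```

Request:
{"op": "jog_arm", "data": {
  "plan": [
    {"x": 0, "y": 0, "z": -0.22, "wx": 0, "wy": 0, "wz": 0},
    {"x": -0.98, "y": -0.97, "z": -0.22, "wx": 0, "wy": 0, "wz": 0.22},
    {"x": -0.98, "y": -0.97, "z": -0.22, "wx": 0, "wy": 0, "wz": 0.22},
    {"x": -0.98, "y": -0.97, "z": -0.22, "wx": 0, "wy": 0, "wz": 0.22},
    {"x": -0.98, "y": -0.97, "z": -0.22, "wx": 0, "wy": 0, "wz": 0.22},
    {"x": -0.98, "y": -0.97, "z": -0.22, "wx": 0, "wy": 0, "wz": 0.22},
    {"x": -0.98, "y": -0.97, "z": -0.22, "wx": 0, "wy": 0, "wz": 0.22},
    {"x": -0.98, "y": -0.97, "z": -0.22, "wx": 0, "wy": 0, "wz": 0.22},
    {"x": -0.98, "y": -0.97, "z": -0.22, "wx": 0, "wy": 0, "wz": 0.22}
  ],
  "hand": 1
}}

```text
t: 1.85
eef_pos: [0.3623, 0.3692, 0.2758]
tool_rot: [0.001, 0.513, 0.859, -0.0]
contact_force: [0.2, -0.2, 0.8]
gripper_width: 0.998
```

Request:
{"op": "jog_arm", "data": {
  "plan": [
    {"x": -0.8, "y": -0.07, "z": 0, "wx": 0, "wy": 0, "wz": 0.22},
    {"x": -0.8, "y": -0.07, "z": 0, "wx": 0, "wy": 0, "wz": 0.22},
    {"x": -0.8, "y": -0.07, "z": 0, "wx": 0, "wy": 0, "wz": 0.22},
    {"x": -0.8, "y": -0.07, "z": 0, "wx": 0, "wy": 0, "wz": 0.22},
    {"x": -0.8, "y": -0.07, "z": 0, "wx": 0, "wy": 0, "wz": 0.22},
    {"x": -0.8, "y": -0.07, "z": 0, "wx": 0, "wy": 0, "wz": 0.22},
    {"x": -0.8, "y": -0.07, "z": 0, "wx": 0, "wy": 0, "wz": 0.22}
  ]
}}

```text
t: 2.43
eef_pos: [0.4262, 0.2216, 0.2764]
tool_rot: [0.001, 0.774, 0.633, 0.0]
contact_force: [-0.2, -0.1, -0.1]
gripper_width: 0.999
```

```bash
python3 - <<'E'
from h import *
p,r=cur(); print(p)
print(row(np.array([.4708,.1215,.275]),rot(-.184),p,r),monitor.get_obs()["t"])
E
```

```text
[0.42622605 0.2215814  0.27638922]
{"x":-0.446,"y":0.318,"z":0.008,"wx":0.001,"wy":0.000,"wz":-0.005} 2.4333
```

Request:
{"op": "jog_arm", "data": {
  "plan": [
    {"x": -0.446, "y": 0.318, "z": 0, "wx": 0, "wy": 0, "wz": -0.005},
    {"x": -0.446, "y": 0.318, "z": 0, "wx": 0, "wy": 0, "wz": -0.005},
    {"x": -0.446, "y": 0.318, "z": 0, "wx": 0, "wy": 0, "wz": -0.005},
    {"x": -0.446, "y": 0.318, "z": 0, "wx": 0, "wy": 0, "wz": -0.005},
    {"x": -0.446, "y": 0.318, "z": 0, "wx": 0, "wy": 0, "wz": -0.005}
  ]
}}

```text
t: 2.85
eef_pos: [0.4712, 0.121, 0.2766]
tool_rot: [0.001, 0.769, 0.639, 0.001]
contact_force: [-0.3, 0.5, -0.2]
gripper_width: 0.999
```

```bash
python3 - <<'E'
from h import *
p,r=cur(); k=cams.get_calibration("wrist"); im=cams.read_camera("wrist"); b=np.array([.4708,.1215,-.184])
print(p, row(np.array([.4708,.1215,.160]),rot(-.184),p,r)); im=im.copy()
np.savez("w1",im=im,E=k["extrinsics"])
Rz=R.from_euler('z',b[2]).as_matrix()
for q in PARTS: cv2.polylines(im,[cv2.convexHull(proj("wrist",q@Rz.T+[b[0],b[1],0],k).astype(np.int32))],1,(255,0,0),1)
t=[.5455,.0884,-.0524]
C=np.array([[120.5,145],[120.5,-145],[2.5,-145],[2.5,145]])/1e3
cv2.polylines(im,[proj("wrist",np.c_[C,[.008]*4]@R.from_euler('z',t[2]).as_matrix().T+[t[0],t[1],0],k).astype(np.int32)],1,(0,0,255),1)
cv2.imwrite("pics/w1.png",im[:,:,::-1])
E
```

```text
[0.4711914  0.12098737 0.27663154] {"x":0.002,"y":-0.003,"z":0.583,"wx":0.001,"wy":0.000,"wz":-0.000}
```

View pics/w1.png

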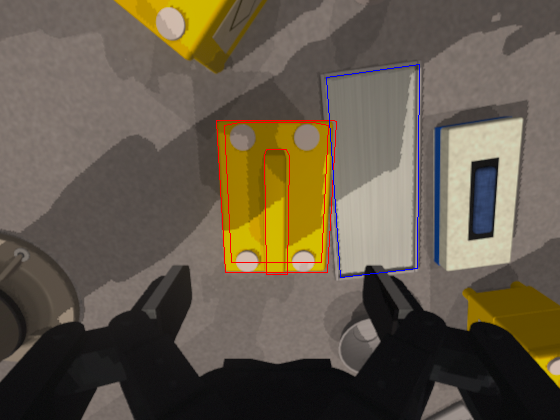

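Wrist view: the bin outline at (217-333, 121-273) and the tray outline at (325-420, 65-277) both match the picture to within a few pixels. Now I descend and grasp.

Request:
{"op": "jog_arm", "data": {
  "plan": [
    {"x": 0, "y": -0.001, "z": 0.15, "wx": 0.001, "wy": 0, "wz": 0},
    {"x": 0, "y": -0.001, "z": 0.3, "wx": 0.001, "wy": 0, "wz": 0},
    {"x": 0, "y": -0.001, "z": 0.45, "wx": 0.001, "wy": 0, "wz": 0},
    {"x": 0, "y": -0.001, "z": 0.55, "wx": 0.001, "wy": 0, "wz": 0},
    {"x": 0, "y": -0.001, "z": 0.58, "wx": 0.001, "wy": 0, "wz": 0},
    {"x": 0, "y": -0.001, "z": 0.58, "wx": 0.001, "wy": 0, "wz": 0},
    {"x": 0, "y": -0.001, "z": 0.58, "wx": 0.001, "wy": 0, "wz": 0}
  ]
}}

```text
t: 3.48
eef_pos: [0.4709, 0.1237, 0.1611]
tool_rot: [-0.001, 0.768, 0.641, -0.0]
contact_force: [1.1, 0.5, 0.3]
gripper_width: 0.999
```

Request:
{"op": "jog_arm", "data": {
  "plan": [
    {"x": 0, "y": 0, "z": 0, "wx": 0, "wy": 0, "wz": 0},
    {"x": 0, "y": 0, "z": 0, "wx": 0, "wy": 0, "wz": 0},
    {"x": 0, "y": 0, "z": 0, "wx": 0, "wy": 0, "wz": 0},
    {"x": 0, "y": 0, "z": 0, "wx": 0, "wy": 0, "wz": 0},
    {"x": 0, "y": 0, "z": 0, "wx": 0, "wy": 0, "wz": 0},
    {"x": 0, "y": 0, "z": 0, "wx": 0, "wy": 0, "wz": 0},
    {"x": 0, "y": 0, "z": 0, "wx": 0, "wy": 0, "wz": 0},
    {"x": 0, "y": 0, "z": 0, "wx": 0, "wy": 0, "wz": 0}
  ],
  "hand": -1,
  "grip_force": 90
}}

```text
t: 4.15
eef_pos: [0.4709, 0.1238, 0.1616]
tool_rot: [-0.001, 0.768, 0.641, -0.0]
contact_force: [-1.8, -0.2, 5.2]
gripper_width: 0.193
```

```bash
cat >> h.py <<'E'
import json,sys
TRAY=np.array([.5455,.0884,-.0524])
def Rb(yaw,s,tilt): return R.from_euler('z',yaw)*R.from_euler('x',-s*tilt)
def feet(b):
    Rt=R.from_euler('z',b[2]-TRAY[2]); d=R.from_euler('z',-TRAY[2]).apply([*(np.array(b[:2])-TRAY[:2]),0])*1e3
    return {n:np.round(d+Rt.apply([x,y,0]),0)[:2].tolist() for n,x,y in(("FL",38,60),("FR",38,-60),("NL",-38,60),("NR",-38,-60))}
def setbin(b): # bin upright on floor at b=(x,y,yaw): store tool->bin
    p,r=cur(); Ri=R.from_euler('z',b[2]); json.dump(dict(tp=(r.inv().apply(np.array([b[0],b[1],0])-p)).tolist(),tr=(r.inv()*Ri).as_quat().tolist()),open("T.json","w"))
def binpose():
    T=json.load(open("T.json")); p,r=cur(); Rr=r*R.from_quat(T["tr"]); return p+r.apply(T["tp"]),Rr
def toolfor(bp,br):
    T=json.load(open("T.json")); r=br*R.from_quat(T["tr"]).inv(); return bp-r.apply(T["tp"]),r
def rows(seq): # seq of (P,s,yaw,tilt,dz)
    p0,r0=cur(); out=[]
    for P,s,yaw,tilt,dz in seq:
        br=Rb(yaw,s,tilt); out.append(row(*toolfor(np.array([P[0],P[1],dz])-br.apply([0,s*.069,0]),br),p0,r0))
    print("["+",\n".join(out)+"]")
E
python3 - <<'E'
from h import *
p,r=cur(); yaw=(r*R.from_matrix(BASE).inv()).as_euler('zyx'); print(p,yaw,monitor.get_obs()["contact_force"],monitor.get_obs()["torque"])
b=[.4709,.1218,yaw[0]]; setbin(b); print(feet(b))
P=np.array(b[:2]+[0])+R.from_euler('z',b[2]).apply([0,.069,0]); json.dump(dict(P=P.tolist(),s=1,yaw=b[2]),open("S.json","w"))
d=np.radians
rows([(P,1,b[2],d(t),-.0005) for t in (1,2,3,4,5,6,7,8,9,9)])
for y in (25,27,29):
    yy=TRAY[2]+d(y); c=P-R.from_euler('z',yy).apply([0,.069,0]); print(y,feet([*c[:2],yy]))
E
```

```text
[0.47085144 0.12376545 0.16161589] [-0.1802894   0.001544    0.00125263] [-1.8427153  -0.16639734  5.21674155] [-0.01875555  0.50682472 -0.09708773]
{'FL': [-31.0, 84.0], 'FR': [-46.0, -35.0], 'NL': [-106.0, 94.0], 'NR': [-122.0, -25.0]}
[{"x":0.014,"y":-0.000,"z":-0.003,"wx":0.000,"wy":-0.006,"wz":0.000},
{"x":0.028,"y":-0.000,"z":-0.009,"wx":0.000,"wy":-0.011,"wz":0.000},
{"x":0.043,"y":-0.000,"z":-0.014,"wx":0.000,"wy":-0.017,"wz":0.000},
{"x":0.057,"y":-0.000,"z":-0.019,"wx":0.000,"wy":-0.022,"wz":0.000},
{"x":0.072,"y":-0.000,"z":-0.024,"wx":0.000,"wy":-0.028,"wz":0.000},
{"x":0.086,"y":-0.000,"z":-0.028,"wx":0.000,"wy":-0.033,"wz":0.000},
{"x":0.101,"y":-0.000,"z":-0.032,"wx":0.000,"wy":-0.039,"wz":0.000},
{"x":0.116,"y":-0.000,"z":-0.036,"wx":0.000,"wy":-0.044,"wz":0.000},
{"x":0.131,"y":-0.000,"z":-0.040,"wx":0.000,"wy":-0.050,"wz":0.000},
{"x":0.131,"y":-0.000,"z":-0.040,"wx":0.000,"wy":-0.050,"wz":0.000}]
25 {'FL': [-29.0, 106.0], 'FR': [22.0, -3.0], 'NL': [-98.0, 74.0], 'NR': [-47.0, -35.0]}
27 {'FL': [-30.0, 107.0], 'FR': [25.0, 0.0], 'NL': [-97.0, 73.0], 'NR': [-43.0, -34.0]}
29 {'FL': [-30.0, 108.0], 'FR': [28.0, 3.0], 'NL': [-96.0, 72.0], 'NR': [-38.0, -33.0]}
```

Request:
{"op": "jog_arm", "data": {
  "plan": [
    {"x": 0.014, "y": 0, "z": -0.003, "wx": 0, "wy": -0.006, "wz": 0},
    {"x": 0.028, "y": 0, "z": -0.009, "wx": 0, "wy": -0.011, "wz": 0},
    {"x": 0.043, "y": 0, "z": -0.014, "wx": 0, "wy": -0.017, "wz": 0},
    {"x": 0.057, "y": 0, "z": -0.019, "wx": 0, "wy": -0.022, "wz": 0},
    {"x": 0.072, "y": 0, "z": -0.024, "wx": 0, "wy": -0.028, "wz": 0},
    {"x": 0.086, "y": 0, "z": -0.028, "wx": 0, "wy": -0.033, "wz": 0},
    {"x": 0.101, "y": 0, "z": -0.032, "wx": 0, "wy": -0.039, "wz": 0},
    {"x": 0.116, "y": 0, "z": -0.036, "wx": 0, "wy": -0.044, "wz": 0},
    {"x": 0.131, "y": 0, "z": -0.04, "wx": 0, "wy": -0.05, "wz": 0},
    {"x": 0.131, "y": 0, "z": -0.04, "wx": 0, "wy": -0.05, "wz": 0}
  ]
}}

```text
t: 4.98
eef_pos: [0.4757, 0.1504, 0.1698]
tool_rot: [0.05, 0.765, 0.639, -0.062]
contact_force: [-2.4, -4.2, 6.1]
gripper_width: 0.197
```

```bash
cat >> h.py <<'E'
def swing(ytray_deg,tilt,n,low=0,dz=-.0005):
    "continue from current: swing to yaw at current tilt, then lower"
    S=json.load(open("S.json")); bp,br=binpose(); y0=br.as_euler('zyx')[0]; y1=TRAY[2]+np.radians(ytray_deg); T=np.radians(tilt)
    seq=[(S["P"],S["s"],y0+(y1-y0)*(i+1)/n,T,dz) for i in range(n)]+[(S["P"],S["s"],y1,T*(1-(i+1)/low),dz) for i in range(low)]
    rows(seq)
def stat():
    bp,br=binpose(); S=json.load(open("S.json")); o=monitor.get_obs()
    pv=bp+br.apply([0,S["s"]*.069,0])
    print("t",round(o["t"],2),"pivot mm",np.round(pv*1e3,1),"was",np.round(np.array(S["P"])*1e3,1),"yaw-tray,pitch,roll deg",np.round(np.degrees(br.as_euler('zyx')-[TRAY[2],0,0]),1),"F",np.round(o["contact_force"],1),"M",np.round(o["torque"],2),"w",o["gripper_width"])
E
python3 - <<'E'
from h import *
stat()
ims={}
for c in("top","side"): ims[c]=cams.read_camera(c)
a=cv2.resize(ims["top"][200:300,165:275],None,fx=4,fy=4); s=cv2.resize(ims["side"][110:210,270:370],None,fx=4,fy=4)
cv2.imwrite("pics/tip1.png",np.hstack([a,s])[:,:,::-1])
swing(25,9,12)
E
```

```text
t 4.98 pivot mm [483.2 190.2  -0.5] was [483.3 189.7   0. ] yaw-tray,pitch,roll deg [-7.1  1.6 -9. ] F [-2.4 -4.2  6.1] M [-1.23  0.48 -0.17] w 0.19730632678651153
[{"x":-0.001,"y":0.010,"z":0.000,"wx":-0.003,"wy":0.001,"wz":-0.015},
{"x":-0.000,"y":0.020,"z":0.000,"wx":-0.005,"wy":0.001,"wz":-0.030},
{"x":0.001,"y":0.029,"z":-0.000,"wx":-0.007,"wy":0.000,"wz":-0.045},
{"x":0.002,"y":0.039,"z":-0.000,"wx":-0.010,"wy":0.000,"wz":-0.060},
{"x":0.004,"y":0.048,"z":-0.001,"wx":-0.012,"wy":0.000,"wz":-0.074},
{"x":0.007,"y":0.057,"z":-0.001,"wx":-0.014,"wy":0.000,"wz":-0.089},
{"x":0.009,"y":0.067,"z":-0.001,"wx":-0.017,"wy":0.000,"wz":-0.104},
{"x":0.013,"y":0.076,"z":-0.002,"wx":-0.019,"wy":0.000,"wz":-0.118},
{"x":0.016,"y":0.085,"z":-0.003,"wx":-0.021,"wy":0.000,"wz":-0.133},
{"x":0.020,"y":0.093,"z":-0.003,"wx":-0.023,"wy":0.000,"wz":-0.148},
{"x":0.025,"y":0.102,"z":-0.004,"wx":-0.026,"wy":0.000,"wz":-0.162},
{"x":0.029,"y":0.110,"z":-0.005,"wx":-0.028,"wy":0.000,"wz":-0.177}]
```

View pics/tip1.png

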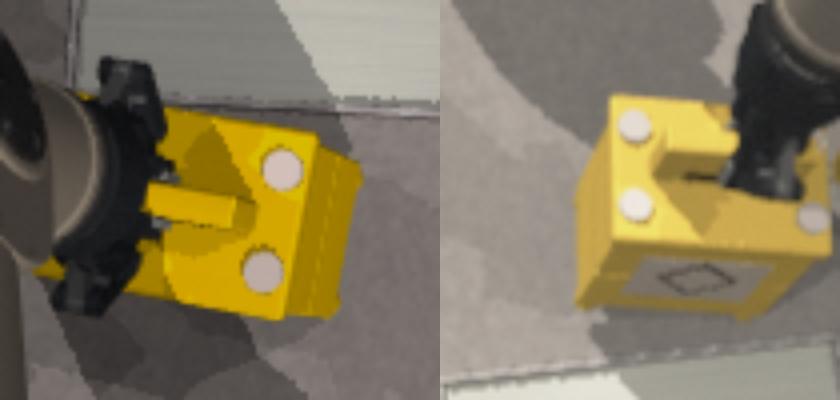

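The tip shows in both views: the right side is up, the bin stands on its left feet, and the tool is still pressing down (Fz +6). Swinging next.

Request:
{"op": "jog_arm", "data": {
  "plan": [
    {"x": -0.001, "y": 0.01, "z": 0, "wx": -0.003, "wy": 0, "wz": -0.015},
    {"x": 0, "y": 0.02, "z": 0, "wx": -0.005, "wy": 0, "wz": -0.03},
    {"x": 0.001, "y": 0.029, "z": 0, "wx": -0.007, "wy": 0, "wz": -0.045},
    {"x": 0.002, "y": 0.039, "z": 0, "wx": -0.01, "wy": 0, "wz": -0.06},
    {"x": 0.004, "y": 0.048, "z": -0.001, "wx": -0.012, "wy": 0, "wz": -0.074},
    {"x": 0.007, "y": 0.057, "z": -0.001, "wx": -0.014, "wy": 0, "wz": -0.089},
    {"x": 0.009, "y": 0.067, "z": -0.001, "wx": -0.017, "wy": 0, "wz": -0.104},
    {"x": 0.013, "y": 0.076, "z": -0.002, "wx": -0.019, "wy": 0, "wz": -0.118},
    {"x": 0.016, "y": 0.085, "z": -0.003, "wx": -0.021, "wy": 0, "wz": -0.133},
    {"x": 0.02, "y": 0.093, "z": -0.003, "wx": -0.023, "wy": 0, "wz": -0.148},
    {"x": 0.025, "y": 0.102, "z": -0.004, "wx": -0.026, "wy": 0, "wz": -0.162},
    {"x": 0.029, "y": 0.11, "z": -0.005, "wx": -0.028, "wy": 0, "wz": -0.177}
  ]
}}

```text
t: 6.08
eef_pos: [0.4988, 0.152, 0.1696]
tool_rot: [0.065, 0.557, 0.827, -0.044]
contact_force: [0.3, -0.8, 0.1]
gripper_width: 0.196
```

```bash
python3 - <<'E'
from h import *
stat(); swing(25,9,2,8)
E
```

```text
t 6.08 pivot mm [483.9 190.   -0.5] was [483.3 189.7   0. ] yaw-tray,pitch,roll deg [24.8 -3.4 -8.4] F [ 0.3 -0.8  0.1] M [ 0.14 -0.17 -0.15] w 0.19624669605167533
[{"x":-0.001,"y":-0.004,"z":0.000,"wx":0.000,"wy":0.000,"wz":0.001},
{"x":-0.001,"y":-0.003,"z":0.000,"wx":0.000,"wy":0.000,"wz":0.000},
{"x":-0.017,"y":-0.004,"z":0.007,"wx":0.000,"wy":0.007,"wz":0.000},
{"x":-0.033,"y":-0.004,"z":0.014,"wx":0.000,"wy":0.013,"wz":0.000},
{"x":-0.048,"y":-0.004,"z":0.021,"wx":0.000,"wy":0.019,"wz":0.000},
{"x":-0.064,"y":-0.004,"z":0.029,"wx":0.000,"wy":0.025,"wz":0.000},
{"x":-0.079,"y":-0.004,"z":0.037,"wx":0.000,"wy":0.032,"wz":0.000},
{"x":-0.094,"y":-0.004,"z":0.045,"wx":0.000,"wy":0.038,"wz":0.000},
{"x":-0.109,"y":-0.004,"z":0.054,"wx":0.000,"wy":0.044,"wz":0.000},
{"x":-0.124,"y":-0.004,"z":0.063,"wx":0.000,"wy":0.050,"wz":0.000}]
```

```bash
sed -i "s/as_euler('zyx')/as_euler('ZYX')/g" h.py; python3 - <<'E'
from h import *
stat()
ims={}
for c in("top","side"): ims[c]=cams.read_camera(c)
a=cv2.resize(ims["top"][190:300,165:275],None,fx=4,fy=4); s=cv2.resize(ims["side"][110:220,270:360],None,fx=4,fy=4)
cv2.imwrite("pics/tip2.png",np.hstack([a,s])[:,:,::-1])
E
```

```text
t 6.08 pivot mm [483.9 190.   -0.5] was [483.3 189.7   0. ] yaw-tray,pitch,roll deg [25.1 -0.  -9. ] F [ 0.3 -0.8  0.1] M [ 0.14 -0.17 -0.15] w 0.19624669605167533
```

View pics/tip2.png

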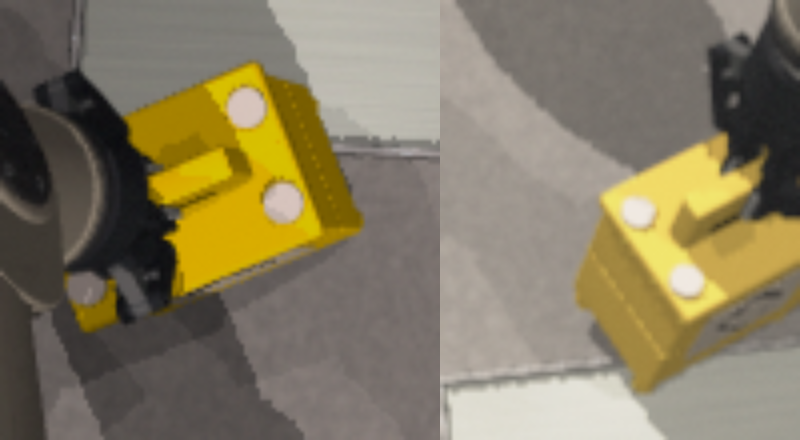

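The bin followed the tool. Its far right foot is now over the tray and the left side is still standing, with the tool carrying about 0 N. Lowering.

Request:
{"op": "jog_arm", "data": {
  "plan": [
    {"x": -0.017, "y": -0.004, "z": 0.007, "wx": 0, "wy": 0.007, "wz": 0},
    {"x": -0.033, "y": -0.004, "z": 0.014, "wx": 0, "wy": 0.013, "wz": 0},
    {"x": -0.048, "y": -0.004, "z": 0.021, "wx": 0, "wy": 0.019, "wz": 0},
    {"x": -0.064, "y": -0.004, "z": 0.029, "wx": 0, "wy": 0.025, "wz": 0},
    {"x": -0.079, "y": -0.004, "z": 0.037, "wx": 0, "wy": 0.032, "wz": 0},
    {"x": -0.094, "y": -0.004, "z": 0.045, "wx": 0, "wy": 0.038, "wz": 0},
    {"x": -0.109, "y": -0.004, "z": 0.054, "wx": 0, "wy": 0.044, "wz": 0},
    {"x": -0.124, "y": -0.004, "z": 0.063, "wx": 0, "wy": 0.05, "wz": 0},
    {"x": -0.124, "y": -0.004, "z": 0.063, "wx": 0, "wy": 0.05, "wz": 0},
    {"x": -0.124, "y": -0.004, "z": 0.063, "wx": 0, "wy": 0.05, "wz": 0}
  ]
}}

```text
t: 7.02
eef_pos: [0.5083, 0.1283, 0.1615]
tool_rot: [-0.001, 0.56, 0.829, 0.0]
contact_force: [-1.3, 0.2, 6.2]
gripper_width: 0.197
```

```bash
cat >> h.py <<'E'
def tip(s,ytray,tilt=9,nt=7,n=12,dz=-.0005):
    "bin upright: tip onto side s, print rows for tip and preview of swing"
    bp,br=binpose(); y0=br.as_euler('ZYX')[0]; P=np.array([bp[0],bp[1],0])+R.from_euler('z',y0).apply([0,s*.069,0])
    json.dump(dict(P=P.tolist(),s=s,yaw=y0),open("S.json","w")); print("now",feet([bp[0],bp[1],y0]))
    for y in ytray:
        yy=TRAY[2]+np.radians(y); c=P-R.from_euler('z',yy).apply([0,s*.069,0]); print(y,feet([*c[:2],yy]))
    rows([(P,s,y0,np.radians(tilt)*(i+1)/nt,dz) for i in range(nt)])
E
python3 - <<'E'
from h import *
stat(); tip(-1,(-12,-10,-8,-6))
E
```

```text
t 7.02 pivot mm [483.7 190.9  -0. ] was [483.3 189.7   0. ] yaw-tray,pitch,roll deg [24.9 -0.1  0. ] F [-1.3  0.2  6.2] M [ 0.12  0.37 -0.09] w 0.1971832832894813
now {'FL': [-29.0, 107.0], 'FR': [22.0, -2.0], 'NL': [-98.0, 75.0], 'NR': [-47.0, -34.0]}
-12 {'FL': [55.0, 92.0], 'FR': [30.0, -25.0], 'NL': [-19.0, 108.0], 'NR': [-44.0, -9.0]}
-10 {'FL': [51.0, 94.0], 'FR': [30.0, -24.0], 'NL': [-24.0, 108.0], 'NR': [-45.0, -11.0]}
-8 {'FL': [47.0, 96.0], 'FR': [30.0, -22.0], 'NL': [-29.0, 107.0], 'NR': [-45.0, -12.0]}
-6 {'FL': [42.0, 98.0], 'FR': [30.0, -21.0], 'NL': [-33.0, 106.0], 'NR': [-46.0, -13.0]}
[{"x":-0.018,"y":0.001,"z":-0.006,"wx":0.000,"wy":0.007,"wz":-0.000},
{"x":-0.036,"y":0.001,"z":-0.013,"wx":0.000,"wy":0.014,"wz":-0.000},
{"x":-0.055,"y":0.001,"z":-0.020,"wx":0.000,"wy":0.021,"wz":-0.000},
{"x":-0.073,"y":0.001,"z":-0.027,"wx":0.000,"wy":0.028,"wz":-0.000},
{"x":-0.092,"y":0.001,"z":-0.033,"wx":0.000,"wy":0.036,"wz":-0.000},
{"x":-0.111,"y":0.001,"z":-0.038,"wx":0.000,"wy":0.043,"wz":-0.000},
{"x":-0.130,"y":0.001,"z":-0.044,"wx":0.000,"wy":0.050,"wz":-0.000}]
```

Request:
{"op": "jog_arm", "data": {
  "plan": [
    {"x": -0.018, "y": 0.001, "z": -0.006, "wx": 0, "wy": 0.007, "wz": 0},
    {"x": -0.036, "y": 0.001, "z": -0.013, "wx": 0, "wy": 0.014, "wz": 0},
    {"x": -0.055, "y": 0.001, "z": -0.02, "wx": 0, "wy": 0.021, "wz": 0},
    {"x": -0.073, "y": 0.001, "z": -0.027, "wx": 0, "wy": 0.028, "wz": 0},
    {"x": -0.092, "y": 0.001, "z": -0.033, "wx": 0, "wy": 0.036, "wz": 0},
    {"x": -0.111, "y": 0.001, "z": -0.038, "wx": 0, "wy": 0.043, "wz": 0},
    {"x": -0.13, "y": 0.001, "z": -0.044, "wx": 0, "wy": 0.05, "wz": 0},
    {"x": -0.13, "y": 0.001, "z": -0.044, "wx": 0, "wy": 0.05, "wz": 0}
  ]
}}

```text
t: 7.68
eef_pos: [0.5185, 0.1037, 0.1705]
tool_rot: [-0.066, 0.559, 0.825, 0.044]
contact_force: [-1.7, 2.9, 2.9]
gripper_width: 0.199
```

```bash
python3 - <<'E'
from h import *
stat(); swing(-8,9,12)
E
```

```text
t 7.68 pivot mm [ 5.355e+02  6.260e+01 -3.000e-01] was [535.2  62.8   0. ] yaw-tray,pitch,roll deg [24.7 -0.   9.1] F [-1.7  2.9  2.9] M [0.49 0.38 0.13] w 0.1993814409113418
[{"x":0.003,"y":0.011,"z":0.002,"wx":-0.002,"wy":-0.001,"wz":0.015},
{"x":0.002,"y":0.021,"z":0.002,"wx":-0.005,"wy":-0.001,"wz":0.030},
{"x":0.001,"y":0.032,"z":0.002,"wx":-0.007,"wy":-0.001,"wz":0.045},
{"x":-0.001,"y":0.042,"z":0.001,"wx":-0.009,"wy":-0.001,"wz":0.060},
{"x":-0.003,"y":0.053,"z":0.001,"wx":-0.012,"wy":-0.001,"wz":0.075},
{"x":-0.006,"y":0.063,"z":0.000,"wx":-0.014,"wy":-0.000,"wz":0.090},
{"x":-0.009,"y":0.073,"z":-0.000,"wx":-0.017,"wy":-0.000,"wz":0.105},
{"x":-0.012,"y":0.083,"z":-0.001,"wx":-0.019,"wy":-0.000,"wz":0.120},
{"x":-0.016,"y":0.093,"z":-0.001,"wx":-0.021,"wy":-0.000,"wz":0.135},
{"x":-0.021,"y":0.103,"z":-0.002,"wx":-0.024,"wy":-0.000,"wz":0.150},
{"x":-0.026,"y":0.112,"z":-0.003,"wx":-0.026,"wy":-0.000,"wz":0.165},
{"x":-0.031,"y":0.121,"z":-0.004,"wx":-0.029,"wy":-0.000,"wz":0.180}]
```

Request:
{"op": "jog_arm", "data": {
  "plan": [
    {"x": 0.003, "y": 0.011, "z": 0.002, "wx": -0.002, "wy": -0.001, "wz": 0.015},
    {"x": 0.002, "y": 0.021, "z": 0.002, "wx": -0.005, "wy": -0.001, "wz": 0.03},
    {"x": 0.001, "y": 0.032, "z": 0.002, "wx": -0.007, "wy": -0.001, "wz": 0.045},
    {"x": -0.001, "y": 0.042, "z": 0.001, "wx": -0.009, "wy": -0.001, "wz": 0.06},
    {"x": -0.003, "y": 0.053, "z": 0.001, "wx": -0.012, "wy": -0.001, "wz": 0.075},
    {"x": -0.006, "y": 0.063, "z": 0, "wx": -0.014, "wy": 0, "wz": 0.09},
    {"x": -0.009, "y": 0.073, "z": 0, "wx": -0.017, "wy": 0, "wz": 0.105},
    {"x": -0.012, "y": 0.083, "z": -0.001, "wx": -0.019, "wy": 0, "wz": 0.12},
    {"x": -0.016, "y": 0.093, "z": -0.001, "wx": -0.021, "wy": 0, "wz": 0.135},
    {"x": -0.021, "y": 0.103, "z": -0.002, "wx": -0.024, "wy": 0, "wz": 0.15},
    {"x": -0.026, "y": 0.112, "z": -0.003, "wx": -0.026, "wy": 0, "wz": 0.165},
    {"x": -0.031, "y": 0.121, "z": -0.004, "wx": -0.029, "wy": 0, "wz": 0.18}
  ]
}}

```text
t: 8.68
eef_pos: [0.5437, 0.1085, 0.1703]
tool_rot: [-0.051, 0.77, 0.633, 0.061]
contact_force: [-1.0, 1.5, 1.2]
gripper_width: 0.197
```

```bash
python3 - <<'E'
from h import *
stat(); swing(-8,9,1,8)
E
```

```text
t 8.68 pivot mm [ 5.357e+02  6.470e+01 -4.000e-01] was [535.2  62.8   0. ] yaw-tray,pitch,roll deg [-8.2 -0.1  9.1] F [-1.   1.5  1.2] M [0.03 0.06 0.18] w 0.19744230230610232
[{"x":-0.008,"y":0.000,"z":-0.001,"wx":0.001,"wy":-0.000,"wz":-0.001},
{"x":0.007,"y":-0.000,"z":0.006,"wx":0.001,"wy":-0.007,"wz":-0.001},
{"x":0.023,"y":-0.000,"z":0.014,"wx":0.001,"wy":-0.013,"wz":-0.001},
{"x":0.039,"y":-0.000,"z":0.022,"wx":0.001,"wy":-0.019,"wz":-0.001},
{"x":0.054,"y":-0.000,"z":0.030,"wx":0.001,"wy":-0.025,"wz":-0.001},
{"x":0.069,"y":-0.000,"z":0.038,"wx":0.001,"wy":-0.032,"wz":-0.001},
{"x":0.084,"y":-0.000,"z":0.047,"wx":0.001,"wy":-0.038,"wz":-0.001},
{"x":0.099,"y":-0.000,"z":0.056,"wx":0.001,"wy":-0.044,"wz":-0.001},
{"x":0.114,"y":-0.000,"z":0.065,"wx":0.001,"wy":-0.050,"wz":-0.001}]
```

Request:
{"op": "jog_arm", "data": {
  "plan": [
    {"x": 0.007, "y": 0, "z": 0.006, "wx": 0.001, "wy": -0.007, "wz": -0.001},
    {"x": 0.023, "y": 0, "z": 0.014, "wx": 0.001, "wy": -0.013, "wz": -0.001},
    {"x": 0.039, "y": 0, "z": 0.022, "wx": 0.001, "wy": -0.019, "wz": -0.001},
    {"x": 0.054, "y": 0, "z": 0.03, "wx": 0.001, "wy": -0.025, "wz": -0.001},
    {"x": 0.069, "y": 0, "z": 0.038, "wx": 0.001, "wy": -0.032, "wz": -0.001},
    {"x": 0.084, "y": 0, "z": 0.047, "wx": 0.001, "wy": -0.038, "wz": -0.001},
    {"x": 0.099, "y": 0, "z": 0.056, "wx": 0.001, "wy": -0.044, "wz": -0.001},
    {"x": 0.114, "y": 0, "z": 0.065, "wx": 0.001, "wy": -0.05, "wz": -0.001},
    {"x": 0.114, "y": 0, "z": 0.065, "wx": 0.001, "wy": -0.05, "wz": -0.001},
    {"x": 0.114, "y": 0, "z": 0.065, "wx": 0.001, "wy": -0.05, "wz": -0.001}
  ]
}}

```text
t: 9.52
eef_pos: [0.5485, 0.1318, 0.1617]
tool_rot: [-0.001, 0.772, 0.636, -0.001]
contact_force: [-2.8, -4.9, 7.7]
gripper_width: 0.196
```

```bash
python3 - <<'E'
from h import *
stat(); tip(1,(18,21,24,27))
ims={c:cams.read_camera(c) for c in("top","side")}
bp,br=binpose(); print(bp)
for c,o,(r0,r1,c0,c1) in(("top",0,(160,270,175,310)),("side",0,(130,250,260,385))):
    im=cv2.resize(ims[c][r0:r1,c0:c1],None,fx=3,fy=3,interpolation=cv2.INTER_CUBIC)
    for q in PARTS: cv2.polylines(im,[cv2.convexHull(((proj(c,br.apply(q)+bp)-[c0,r0])*3+1).astype(np.int32))],1,(255,0,0),1)
    C=np.array([[120.5,145],[120.5,-145],[2.5,-145],[2.5,145]])/1e3
    cv2.polylines(im,[((proj(c,R.from_euler('z',TRAY[2]).apply(np.c_[C,[.008]*4])+[TRAY[0],TRAY[1],0])-[c0,r0])*3+1).astype(np.int32)],1,(0,0,255),1)
    ims[c]=cv2.resize(im,(390,360))
cv2.imwrite("pics/st2.png",np.hstack([ims["top"],ims["side"]])[:,:,::-1])
E
```

```text
t 9.52 pivot mm [5.351e+02 6.200e+01 1.000e-01] was [535.2  62.8   0. ] yaw-tray,pitch,roll deg [-8.   0.1 -0. ] F [-2.8 -4.9  7.7] M [-0.88  0.62 -0.06] w 0.19609107831594458
now {'FL': [47.0, 96.0], 'FR': [30.0, -23.0], 'NL': [-29.0, 106.0], 'NR': [-45.0, -13.0]}
18 {'FL': [49.0, 113.0], 'FR': [86.0, -1.0], 'NL': [-23.0, 89.0], 'NR': [14.0, -25.0]}
21 {'FL': [49.0, 115.0], 'FR': [92.0, 3.0], 'NL': [-22.0, 88.0], 'NR': [21.0, -24.0]}
24 {'FL': [49.0, 117.0], 'FR': [97.0, 7.0], 'NL': [-21.0, 86.0], 'NR': [28.0, -24.0]}
27 {'FL': [48.0, 119.0], 'FR': [103.0, 12.0], 'NL': [-20.0, 85.0], 'NR': [35.0, -22.0]}
[{"x":0.018,"y":-0.001,"z":-0.005,"wx":-0.000,"wy":-0.007,"wz":0.000},
{"x":0.036,"y":-0.001,"z":-0.011,"wx":-0.000,"wy":-0.014,"wz":0.000},
{"x":0.055,"y":-0.001,"z":-0.018,"wx":-0.000,"wy":-0.021,"wz":0.000},
{"x":0.073,"y":-0.001,"z":-0.024,"wx":-0.000,"wy":-0.028,"wz":0.000},
{"x":0.092,"y":-0.001,"z":-0.030,"wx":-0.000,"wy":-0.036,"wz":0.000},
{"x":0.111,"y":-0.001,"z":-0.035,"wx":-0.000,"wy":-0.043,"wz":0.000},
{"x":0.130,"y":-0.001,"z":-0.040,"wx":-0.000,"wy":-0.050,"wz":0.000}]
[5.48275963e-01 1.29816112e-01 3.54718650e-05]
```

View pics/st2.png

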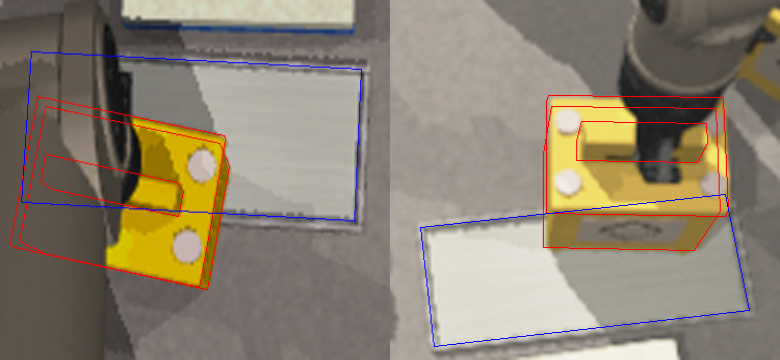

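Both overlays agree: the two far feet are inside the tray and the two near feet are outside. Next is the near right foot, swinging to about +23°.

Request:
{"op": "jog_arm", "data": {
  "plan": [
    {"x": 0.018, "y": -0.001, "z": -0.005, "wx": 0, "wy": -0.007, "wz": 0},
    {"x": 0.036, "y": -0.001, "z": -0.011, "wx": 0, "wy": -0.014, "wz": 0},
    {"x": 0.055, "y": -0.001, "z": -0.018, "wx": 0, "wy": -0.021, "wz": 0},
    {"x": 0.073, "y": -0.001, "z": -0.024, "wx": 0, "wy": -0.028, "wz": 0},
    {"x": 0.092, "y": -0.001, "z": -0.03, "wx": 0, "wy": -0.036, "wz": 0},
    {"x": 0.111, "y": -0.001, "z": -0.035, "wx": 0, "wy": -0.043, "wz": 0},
    {"x": 0.13, "y": -0.001, "z": -0.04, "wx": 0, "wy": -0.05, "wz": 0},
    {"x": 0.13, "y": -0.001, "z": -0.04, "wx": 0, "wy": -0.05, "wz": 0}
  ]
}}

```text
t: 10.28
eef_pos: [0.5536, 0.1584, 0.1699]
tool_rot: [0.05, 0.769, 0.635, -0.062]
contact_force: [-0.8, -4.2, 4.2]
gripper_width: 0.195
```

```bash
python3 - <<'E'
from h import *
stat(); swing(23,9,12)
E
```

```text
t 10.28 pivot mm [ 5.614e+02  1.980e+02 -4.000e-01] was [561.4 197.5   0. ] yaw-tray,pitch,roll deg [-7.9  0.1 -9.2] F [-0.8 -4.2  4.2] M [-1.41  0.16 -0.2 ] w 0.19511174165401474
[{"x":-0.005,"y":0.009,"z":0.002,"wx":-0.003,"wy":0.001,"wz":-0.014},
{"x":-0.004,"y":0.018,"z":0.002,"wx":-0.005,"wy":0.001,"wz":-0.028},
{"x":-0.003,"y":0.027,"z":0.002,"wx":-0.007,"wy":0.001,"wz":-0.042},
{"x":-0.002,"y":0.036,"z":0.002,"wx":-0.009,"wy":0.001,"wz":-0.056},
{"x":-0.000,"y":0.045,"z":0.001,"wx":-0.012,"wy":0.001,"wz":-0.071},
{"x":0.002,"y":0.054,"z":0.001,"wx":-0.014,"wy":0.001,"wz":-0.085},
{"x":0.004,"y":0.063,"z":0.001,"wx":-0.016,"wy":0.001,"wz":-0.099},
{"x":0.007,"y":0.072,"z":0.000,"wx":-0.018,"wy":0.001,"wz":-0.113},
{"x":0.010,"y":0.080,"z":-0.000,"wx":-0.021,"wy":0.001,"wz":-0.127},
{"x":0.014,"y":0.089,"z":-0.001,"wx":-0.023,"wy":0.001,"wz":-0.141},
{"x":0.018,"y":0.097,"z":-0.002,"wx":-0.025,"wy":0.001,"wz":-0.155},
{"x":0.023,"y":0.105,"z":-0.003,"wx":-0.027,"wy":0.001,"wz":-0.169}]
```

Request:
{"op": "jog_arm", "data": {
  "plan": [
    {"x": -0.004, "y": 0.009, "z": 0.001, "wx": -0.003, "wy": 0, "wz": -0.014},
    {"x": -0.004, "y": 0.018, "z": 0.001, "wx": -0.005, "wy": 0, "wz": -0.028},
    {"x": -0.003, "y": 0.027, "z": 0.001, "wx": -0.007, "wy": 0, "wz": -0.042},
    {"x": -0.002, "y": 0.036, "z": 0.001, "wx": -0.009, "wy": 0, "wz": -0.056},
    {"x": 0, "y": 0.045, "z": 0.001, "wx": -0.012, "wy": 0, "wz": -0.071},
    {"x": 0.002, "y": 0.054, "z": 0.001, "wx": -0.014, "wy": 0, "wz": -0.085},
    {"x": 0.004, "y": 0.063, "z": 0.001, "wx": -0.016, "wy": 0, "wz": -0.099},
    {"x": 0.007, "y": 0.072, "z": 0, "wx": -0.018, "wy": 0, "wz": -0.113},
    {"x": 0.01, "y": 0.08, "z": 0, "wx": -0.021, "wy": 0, "wz": -0.127},
    {"x": 0.014, "y": 0.089, "z": -0.001, "wx": -0.023, "wy": 0, "wz": -0.141},
    {"x": 0.018, "y": 0.097, "z": -0.002, "wx": -0.025, "wy": 0, "wz": -0.155},
    {"x": 0.023, "y": 0.105, "z": -0.003, "wx": -0.027, "wy": 0, "wz": -0.169}
  ]
}}

```text
t: 11.28
eef_pos: [0.5755, 0.1593, 0.1697]
tool_rot: [0.064, 0.572, 0.817, -0.046]
contact_force: [0.9, -1.5, 2.0]
gripper_width: 0.197
```

```bash
python3 - <<'E'
from h import *
stat(); swing(23,9,1,8)
E
```

```text
t 11.28 pivot mm [ 5.618e+02  1.976e+02 -5.000e-01] was [561.4 197.5   0. ] yaw-tray,pitch,roll deg [23.   0.  -9.1] F [ 0.9 -1.5  2. ] M [-0.16 -0.16 -0.14] w 0.19666267217899536
[{"x":-0.001,"y":-0.003,"z":0.001,"wx":-0.000,"wy":0.001,"wz":0.000},
{"x":-0.017,"y":-0.003,"z":0.008,"wx":-0.000,"wy":0.007,"wz":0.000},
{"x":-0.033,"y":-0.003,"z":0.015,"wx":-0.000,"wy":0.013,"wz":0.000},
{"x":-0.048,"y":-0.003,"z":0.022,"wx":-0.000,"wy":0.019,"wz":0.000},
{"x":-0.064,"y":-0.003,"z":0.030,"wx":-0.000,"wy":0.026,"wz":0.000},
{"x":-0.079,"y":-0.003,"z":0.038,"wx":-0.000,"wy":0.032,"wz":0.000},
{"x":-0.094,"y":-0.003,"z":0.046,"wx":-0.000,"wy":0.038,"wz":0.000},
{"x":-0.109,"y":-0.003,"z":0.055,"wx":-0.000,"wy":0.044,"wz":0.000},
{"x":-0.124,"y":-0.003,"z":0.063,"wx":-0.000,"wy":0.051,"wz":0.000}]
```

Request:
{"op": "jog_arm", "data": {
  "plan": [
    {"x": -0.017, "y": -0.003, "z": 0.008, "wx": 0, "wy": 0.007, "wz": 0},
    {"x": -0.033, "y": -0.003, "z": 0.015, "wx": 0, "wy": 0.013, "wz": 0},
    {"x": -0.048, "y": -0.003, "z": 0.022, "wx": 0, "wy": 0.019, "wz": 0},
    {"x": -0.064, "y": -0.003, "z": 0.03, "wx": 0, "wy": 0.026, "wz": 0},
    {"x": -0.079, "y": -0.003, "z": 0.038, "wx": 0, "wy": 0.032, "wz": 0},
    {"x": -0.094, "y": -0.003, "z": 0.046, "wx": 0, "wy": 0.038, "wz": 0},
    {"x": -0.109, "y": -0.003, "z": 0.055, "wx": 0, "wy": 0.044, "wz": 0},
    {"x": -0.124, "y": -0.003, "z": 0.063, "wx": 0, "wy": 0.051, "wz": 0},
    {"x": -0.124, "y": -0.003, "z": 0.063, "wx": 0, "wy": 0.051, "wz": 0},
    {"x": -0.124, "y": -0.003, "z": 0.063, "wx": 0, "wy": 0.051, "wz": 0}
  ]
}}

```text
t: 12.12
eef_pos: [0.5844, 0.1349, 0.1616]
tool_rot: [-0.002, 0.574, 0.819, 0.0]
contact_force: [-1.0, 0.7, 5.9]
gripper_width: 0.196
```

```bash
python3 - <<'E'
from h import *
stat(); tip(-1,(-6,-4,-2,0))
E
```

```text
t 12.12 pivot mm [5.617e+02 1.984e+02 1.000e-01] was [561.4 197.5   0. ] yaw-tray,pitch,roll deg [23.   0.   0.1] F [-1.   0.7  5.9] M [-0.11  0.19 -0.05] w 0.19603239288269267
now {'FL': [49.0, 117.0], 'FR': [96.0, 7.0], 'NL': [-21.0, 88.0], 'NR': [26.0, -23.0]}
-6 {'FL': [116.0, 108.0], 'FR': [103.0, -11.0], 'NL': [40.0, 116.0], 'NR': [28.0, -3.0]}
-4 {'FL': [111.0, 110.0], 'FR': [103.0, -10.0], 'NL': [35.0, 115.0], 'NR': [27.0, -5.0]}
-2 {'FL': [107.0, 111.0], 'FR': [103.0, -9.0], 'NL': [31.0, 114.0], 'NR': [27.0, -6.0]}
0 {'FL': [102.0, 113.0], 'FR': [102.0, -7.0], 'NL': [26.0, 113.0], 'NR': [26.0, -7.0]}
[{"x":-0.017,"y":-0.000,"z":-0.005,"wx":-0.000,"wy":0.007,"wz":-0.000},
{"x":-0.035,"y":-0.000,"z":-0.013,"wx":-0.000,"wy":0.014,"wz":-0.000},
{"x":-0.054,"y":-0.000,"z":-0.020,"wx":-0.000,"wy":0.021,"wz":-0.000},
{"x":-0.072,"y":-0.000,"z":-0.026,"wx":-0.000,"wy":0.028,"wz":-0.000},
{"x":-0.091,"y":-0.000,"z":-0.032,"wx":-0.000,"wy":0.035,"wz":-0.000},
{"x":-0.110,"y":-0.000,"z":-0.038,"wx":-0.000,"wy":0.042,"wz":-0.000},
{"x":-0.129,"y":-0.000,"z":-0.043,"wx":-0.000,"wy":0.049,"wz":-0.000}]
```

Request:
{"op": "jog_arm", "data": {
  "plan": [
    {"x": -0.017, "y": 0, "z": -0.005, "wx": 0, "wy": 0.007, "wz": 0},
    {"x": -0.035, "y": 0, "z": -0.013, "wx": 0, "wy": 0.014, "wz": 0},
    {"x": -0.054, "y": 0, "z": -0.02, "wx": 0, "wy": 0.021, "wz": 0},
    {"x": -0.072, "y": 0, "z": -0.026, "wx": 0, "wy": 0.028, "wz": 0},
    {"x": -0.091, "y": 0, "z": -0.032, "wx": 0, "wy": 0.035, "wz": 0},
    {"x": -0.11, "y": 0, "z": -0.038, "wx": 0, "wy": 0.042, "wz": 0},
    {"x": -0.129, "y": 0, "z": -0.043, "wx": 0, "wy": 0.049, "wz": 0},
    {"x": -0.129, "y": 0, "z": -0.043, "wx": 0, "wy": 0.049, "wz": 0}
  ]
}}

```text
t: 12.78
eef_pos: [0.5937, 0.1104, 0.1705]
tool_rot: [-0.065, 0.572, 0.816, 0.045]
contact_force: [-2.2, 2.5, 3.3]
gripper_width: 0.198
```

```bash
python3 - <<'E'
from h import *
stat(); swing(0,9,12)
E
```

```text
t 12.78 pivot mm [ 6.093e+02  6.850e+01 -3.000e-01] was [608.9  68.7   0. ] yaw-tray,pitch,roll deg [22.9  0.   9. ] F [-2.2  2.5  3.3] M [0.6  0.34 0.13] w 0.19788899525404258
[{"x":0.002,"y":0.006,"z":0.002,"wx":-0.002,"wy":-0.000,"wz":0.010},
{"x":0.001,"y":0.014,"z":0.001,"wx":-0.003,"wy":-0.000,"wz":0.021},
{"x":0.001,"y":0.021,"z":0.001,"wx":-0.005,"wy":-0.000,"wz":0.031},
{"x":-0.000,"y":0.029,"z":0.001,"wx":-0.007,"wy":0.000,"wz":0.042},
{"x":-0.001,"y":0.036,"z":0.001,"wx":-0.008,"wy":0.000,"wz":0.052},
{"x":-0.002,"y":0.043,"z":0.001,"wx":-0.010,"wy":0.000,"wz":0.063},
{"x":-0.004,"y":0.051,"z":0.001,"wx":-0.012,"wy":0.000,"wz":0.073},
{"x":-0.006,"y":0.058,"z":0.000,"wx":-0.013,"wy":0.000,"wz":0.084},
{"x":-0.008,"y":0.065,"z":-0.000,"wx":-0.015,"wy":0.000,"wz":0.094},
{"x":-0.010,"y":0.072,"z":-0.000,"wx":-0.017,"wy":0.000,"wz":0.105},
{"x":-0.012,"y":0.079,"z":-0.001,"wx":-0.018,"wy":0.000,"wz":0.115},
{"x":-0.015,"y":0.086,"z":-0.001,"wx":-0.020,"wy":0.000,"wz":0.126}]
```

Request:
{"op": "jog_arm", "data": {
  "plan": [
    {"x": 0.001, "y": 0.006, "z": 0.001, "wx": -0.002, "wy": 0, "wz": 0.01},
    {"x": 0.001, "y": 0.014, "z": 0.001, "wx": -0.003, "wy": 0, "wz": 0.021},
    {"x": 0.001, "y": 0.021, "z": 0.001, "wx": -0.005, "wy": 0, "wz": 0.031},
    {"x": 0, "y": 0.029, "z": 0.001, "wx": -0.007, "wy": 0, "wz": 0.042},
    {"x": -0.001, "y": 0.036, "z": 0.001, "wx": -0.008, "wy": 0, "wz": 0.052},
    {"x": -0.002, "y": 0.043, "z": 0.001, "wx": -0.01, "wy": 0, "wz": 0.063},
    {"x": -0.004, "y": 0.051, "z": 0.001, "wx": -0.012, "wy": 0, "wz": 0.073},
    {"x": -0.006, "y": 0.058, "z": 0, "wx": -0.013, "wy": 0, "wz": 0.084},
    {"x": -0.008, "y": 0.065, "z": 0, "wx": -0.015, "wy": 0, "wz": 0.094},
    {"x": -0.01, "y": 0.072, "z": 0, "wx": -0.017, "wy": 0, "wz": 0.105},
    {"x": -0.012, "y": 0.079, "z": -0.001, "wx": -0.018, "wy": 0, "wz": 0.115},
    {"x": -0.015, "y": 0.086, "z": -0.001, "wx": -0.02, "wy": 0, "wz": 0.126}
  ]
}}

```text
t: 13.78
eef_pos: [0.6112, 0.1154, 0.1703]
tool_rot: [-0.055, 0.723, 0.686, 0.057]
contact_force: [-0.2, 1.4, 3.5]
gripper_width: 0.195
```

```bash
python3 - <<'E'
from h import *
stat(); swing(0,9,1,8)
E
```

```text
t 13.78 pivot mm [ 6.093e+02  7.070e+01 -5.000e-01] was [608.9  68.7   0. ] yaw-tray,pitch,roll deg [-0. -0.  9.] F [-0.2  1.4  3.5] M [ 0.07 -0.05  0.21] w 0.19495039418471682
[{"x":-0.010,"y":-0.001,"z":-0.001,"wx":0.000,"wy":-0.000,"wz":-0.000},
{"x":0.006,"y":-0.001,"z":0.006,"wx":0.000,"wy":-0.006,"wz":-0.000},
{"x":0.022,"y":-0.001,"z":0.013,"wx":0.000,"wy":-0.013,"wz":-0.000},
{"x":0.037,"y":-0.001,"z":0.021,"wx":0.000,"wy":-0.019,"wz":-0.000},
{"x":0.053,"y":-0.001,"z":0.029,"wx":0.000,"wy":-0.025,"wz":-0.000},
{"x":0.068,"y":-0.001,"z":0.037,"wx":0.000,"wy":-0.031,"wz":-0.000},
{"x":0.083,"y":-0.001,"z":0.046,"wx":0.000,"wy":-0.038,"wz":-0.000},
{"x":0.098,"y":-0.001,"z":0.055,"wx":0.000,"wy":-0.044,"wz":-0.000},
{"x":0.112,"y":-0.001,"z":0.064,"wx":0.000,"wy":-0.050,"wz":-0.000}]
```

Request:
{"op": "jog_arm", "data": {
  "plan": [
    {"x": 0.006, "y": -0.001, "z": 0.006, "wx": 0, "wy": -0.006, "wz": 0},
    {"x": 0.022, "y": -0.001, "z": 0.013, "wx": 0, "wy": -0.013, "wz": 0},
    {"x": 0.037, "y": -0.001, "z": 0.021, "wx": 0, "wy": -0.019, "wz": 0},
    {"x": 0.053, "y": -0.001, "z": 0.029, "wx": 0, "wy": -0.025, "wz": 0},
    {"x": 0.068, "y": -0.001, "z": 0.037, "wx": 0, "wy": -0.031, "wz": 0},
    {"x": 0.083, "y": -0.001, "z": 0.046, "wx": 0, "wy": -0.038, "wz": 0},
    {"x": 0.098, "y": -0.001, "z": 0.055, "wx": 0, "wy": -0.044, "wz": 0},
    {"x": 0.112, "y": -0.001, "z": 0.064, "wx": 0, "wy": -0.05, "wz": 0},
    {"x": 0.112, "y": -0.001, "z": 0.064, "wx": 0, "wy": -0.05, "wz": 0},
    {"x": 0.112, "y": -0.001, "z": 0.064, "wx": 0, "wy": -0.05, "wz": 0}
  ]
}}

```text
t: 14.62
eef_pos: [0.6125, 0.1407, 0.1616]
tool_rot: [-0.001, 0.725, 0.689, -0.0]
contact_force: [-2.0, 3.6, 6.5]
gripper_width: 0.2
```

```bash
python3 - <<'E'
from h import *
stat(); bp,br=binpose(); y=br.as_euler('ZYX')[0]; print(bp,feet([bp[0],bp[1],y]))
p,r=cur(); print(r.as_euler('ZYX',True))
E
```

```text
t 14.62 pivot mm [609.4  69.8  -0. ] was [608.9  68.7   0. ] yaw-tray,pitch,roll deg [ 0.1 -0.  -0. ] F [-2.   3.6  6.5] M [0.73 0.18 0.1 ] w 0.20049713248269024
[ 6.12932499e-01  1.38753292e-01 -3.43223429e-05] {'FL': [103.0, 114.0], 'FR': [103.0, -6.0], 'NL': [27.0, 114.0], 'NR': [27.0, -6.0]}
[ 8.70658514e+01 -3.95319729e-02 -1.79949633e+02]
```

All four feet are now in the tray. Sliding gently toward the far rim while watching the force.

Request:
{"op": "jog_arm", "data": {
  "plan": [
    {"x": 0, "y": 0.006, "z": 0, "wx": 0, "wy": 0, "wz": 0},
    {"x": 0, "y": 0.012, "z": 0, "wx": 0, "wy": 0, "wz": 0},
    {"x": 0, "y": 0.018, "z": 0, "wx": 0, "wy": 0, "wz": 0},
    {"x": 0, "y": 0.024, "z": 0, "wx": 0, "wy": 0, "wz": 0},
    {"x": 0, "y": 0.03, "z": 0, "wx": 0, "wy": 0, "wz": 0},
    {"x": 0, "y": 0.03, "z": 0, "wx": 0, "wy": 0, "wz": 0}
  ]
}}

```text
t: 15.12
eef_pos: [0.6155, 0.1407, 0.1622]
tool_rot: [-0.003, 0.725, 0.689, -0.003]
contact_force: [-11.5, 1.3, 19.1]
gripper_width: 0.195
```

Request:
{"op": "jog_arm", "data": {
  "plan": [
    {"x": 0, "y": 0.003, "z": 0, "wx": 0, "wy": 0, "wz": 0},
    {"x": 0, "y": 0.006, "z": 0, "wx": 0, "wy": 0, "wz": 0},
    {"x": 0, "y": 0.01, "z": 0, "wx": 0, "wy": 0, "wz": 0},
    {"x": 0, "y": 0.01, "z": 0, "wx": 0, "wy": 0, "wz": 0}
  ]
}}

```text
t: 15.45
eef_pos: [0.6156, 0.1406, 0.1623]
tool_rot: [-0.004, 0.725, 0.689, -0.005]
contact_force: [-7.8, 0.8, 11.6]
gripper_width: 0.197
```

```bash
python3 - <<'E'
from h import *
stat(); bp,br=binpose(); y=br.as_euler('ZYX')[0]; print(bp,feet([bp[0],bp[1],y]))
E
```

```text
t 15.45 pivot mm [610.7  69.5   0.8] was [608.9  68.7   0. ] yaw-tray,pitch,roll deg [ 0.1  0.6 -0.1] F [-7.8  0.8 11.6] M [0.41 2.12 0.01] w 0.19729053813869837
[0.61416602 0.13842427 0.00068891] {'FL': [104.0, 114.0], 'FR': [104.0, -6.0], 'NL': [28.0, 113.0], 'NR': [28.0, -7.0]}
```

Request:
{"op": "jog_arm", "data": {
  "plan": [
    {"x": 0, "y": 0, "z": -0.001, "wx": -0.002, "wy": 0, "wz": 0},
    {"x": 0, "y": 0, "z": -0.001, "wx": -0.004, "wy": 0, "wz": 0},
    {"x": 0, "y": 0, "z": -0.001, "wx": -0.004, "wy": 0, "wz": 0},
    {"x": 0, "y": 0, "z": -0.001, "wx": -0.004, "wy": 0, "wz": 0}
  ]
}}

```text
t: 15.78
eef_pos: [0.6139, 0.1407, 0.1619]
tool_rot: [-0.001, 0.725, 0.689, -0.002]
contact_force: [-5.4, 2.0, 5.8]
gripper_width: 0.202
```

```bash
python3 - <<'E'
from h import *
stat(); bp,br=binpose(); y=br.as_euler('ZYX')[0]; print(bp,feet([bp[0],bp[1],y]))
im=cams.read_camera("side"); c0,r0=280,150
im=cv2.resize(im[r0:r0+110,c0:c0+110],None,fx=5,fy=5,interpolation=cv2.INTER_CUBIC)
for q in PARTS: cv2.polylines(im,[cv2.convexHull(((proj("side",br.apply(q)+bp)-[c0,r0])*5+2).astype(np.int32))],1,(255,0,0),1)
cv2.imwrite("pics/s3.png",im[:,:,::-1])
E
```

```text
t 15.78 pivot mm [6.104e+02 6.930e+01 5.000e-01] was [608.9  68.7   0. ] yaw-tray,pitch,roll deg [ 0.1  0.1 -0.2] F [-5.4  2.   5.8] M [ 0.59  1.62 -0.07] w 0.20168599032222317
[6.13873051e-01 1.38257272e-01 2.84963751e-04] {'FL': [104.0, 113.0], 'FR': [104.0, -7.0], 'NL': [28.0, 113.0], 'NR': [28.0, -7.0]}
```

View pics/s3.png

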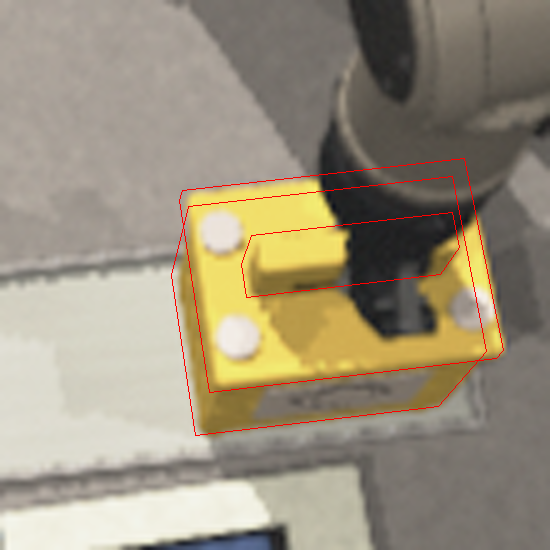

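The side view shows a gap of about 8-10 mm between the bin's front lower edge and the far rim (rim band at rows 440-480), so the stop was friction rather than the rim. I'll take weight off the bin and push again.

Request:
{"op": "jog_arm", "data": {
  "plan": [
    {"x": 0, "y": 0, "z": -0.006, "wx": -0.003, "wy": 0, "wz": 0},
    {"x": 0, "y": 0, "z": -0.009, "wx": -0.005, "wy": 0, "wz": 0},
    {"x": 0, "y": 0, "z": -0.009, "wx": -0.005, "wy": 0, "wz": 0}
  ]
}}

```text
t: 16.08
eef_pos: [0.6131, 0.14, 0.1625]
tool_rot: [0.005, 0.725, 0.689, 0.002]
contact_force: [0.0, 0.0, -6.5]
gripper_width: 0.197
```

```bash
python3 -c "
from h import *
stat()"
```

```text
t 16.08 pivot mm [611.9  68.2   1.3] was [608.9  68.7   0. ] yaw-tray,pitch,roll deg [ 0.1 -0.7 -0.3] F [ 0.   0.  -6.5] M [0.01 0.08 0.  ] w 0.19735784505830378
```

Request:
{"op": "jog_arm", "data": {
  "plan": [
    {"x": 0, "y": 0, "z": 0.004, "wx": 0.001, "wy": 0, "wz": 0},
    {"x": 0, "y": 0, "z": 0.004, "wx": 0.001, "wy": 0, "wz": 0}
  ]
}}

```text
t: 16.25
eef_pos: [0.6137, 0.1395, 0.1619]
tool_rot: [0.005, 0.725, 0.689, 0.001]
contact_force: [-0.3, 0.3, -0.7]
gripper_width: 0.196
```

```bash
python3 -c "
from h import *
stat()"
```

```text
t 16.25 pivot mm [612.   67.7   0.7] was [608.9  68.7   0. ] yaw-tray,pitch,roll deg [ 0.1 -0.6 -0.3] F [-0.3  0.3 -0.7] M [ 0.17  0.13 -0.  ] w 0.1957234499457746
```

Request:
{"op": "jog_arm", "data": {
  "plan": [
    {"x": 0, "y": 0.006, "z": 0, "wx": 0, "wy": 0, "wz": 0},
    {"x": 0, "y": 0.012, "z": 0, "wx": 0, "wy": 0, "wz": 0},
    {"x": 0, "y": 0.018, "z": 0, "wx": 0, "wy": 0, "wz": 0},
    {"x": 0, "y": 0.024, "z": 0, "wx": 0, "wy": 0, "wz": 0},
    {"x": 0, "y": 0.024, "z": 0, "wx": 0, "wy": 0, "wz": 0}
  ]
}}

```text
t: 16.67
eef_pos: [0.6176, 0.139, 0.1618]
tool_rot: [0.004, 0.725, 0.689, 0.0]
contact_force: [-2.4, -0.2, -1.3]
gripper_width: 0.199
```

```bash
python3 -c "
from h import *
stat()
bp,br=binpose(); print(feet([bp[0],bp[1],br.as_euler('ZYX')[0]]))"
```

```text
t 16.67 pivot mm [6.157e+02 6.720e+01 6.000e-01] was [608.9  68.7   0. ] yaw-tray,pitch,roll deg [ 0.1 -0.5 -0.3] F [-2.4 -0.2 -1.3] M [0.03 0.92 0.17] w 0.19856871103699741
{'FL': [109.0, 111.0], 'FR': [109.0, -9.0], 'NL': [33.0, 111.0], 'NR': [33.0, -9.0]}
```

Request:
{"op": "jog_arm", "data": {
  "plan": [
    {"x": 0, "y": 0.008, "z": 0, "wx": 0, "wy": 0, "wz": 0},
    {"x": 0, "y": 0.014, "z": 0, "wx": 0, "wy": 0, "wz": 0},
    {"x": 0, "y": 0.02, "z": 0, "wx": 0, "wy": 0, "wz": 0},
    {"x": 0, "y": 0.02, "z": 0, "wx": 0, "wy": 0, "wz": 0}
  ]
}}

```text
t: 17.0
eef_pos: [0.6205, 0.1385, 0.162]
tool_rot: [0.003, 0.725, 0.689, -0.001]
contact_force: [-6.7, -0.9, 5.0]
gripper_width: 0.197
```

```bash
python3 -c "
from h import *
stat()
bp,br=binpose(); print(feet([bp[0],bp[1],br.as_euler('ZYX')[0]]))"
```

```text
t 17.0 pivot mm [618.1  66.6   0.8] was [608.9  68.7   0. ] yaw-tray,pitch,roll deg [ 0.  -0.3 -0.3] F [-6.7 -0.9  5. ] M [ 0.05  2.17 -0.23] w 0.19731077678534786
{'FL': [112.0, 111.0], 'FR': [112.0, -9.0], 'NL': [36.0, 111.0], 'NR': [36.0, -9.0]}
```

Request:
{"op": "jog_arm", "data": {
  "plan": [
    {"x": 0, "y": 0.005, "z": -0.003, "wx": -0.001, "wy": 0, "wz": 0},
    {"x": 0, "y": 0.01, "z": -0.003, "wx": -0.001, "wy": 0, "wz": 0},
    {"x": 0, "y": 0.015, "z": -0.003, "wx": -0.001, "wy": 0, "wz": 0},
    {"x": 0, "y": 0.015, "z": -0.003, "wx": -0.001, "wy": 0, "wz": 0}
  ]
}}

```text
t: 17.33
eef_pos: [0.6214, 0.1384, 0.1621]
tool_rot: [0.002, 0.725, 0.688, -0.001]
contact_force: [-8.8, 0.8, 4.6]
gripper_width: 0.2
```

```bash
python3 -c "
from h import *
stat()
bp,br=binpose(); print(feet([bp[0],bp[1],br.as_euler('ZYX')[0]]))"
```

```text
t 17.33 pivot mm [618.5  66.6   1. ] was [608.9  68.7   0. ] yaw-tray,pitch,roll deg [ 0.  -0.2 -0.4] F [-8.8  0.8  4.6] M [ 0.21  2.85 -0.17] w 0.200307840411017
{'FL': [112.0, 111.0], 'FR': [112.0, -9.0], 'NL': [36.0, 111.0], 'NR': [36.0, -9.0]}
```

Request:
{"op": "jog_arm", "data": {
  "plan": [
    {"x": 0, "y": 0.01, "z": -0.002, "wx": -0.001, "wy": 0.001, "wz": 0.003},
    {"x": 0, "y": 0.012, "z": -0.002, "wx": -0.001, "wy": 0.001, "wz": 0.006},
    {"x": 0, "y": 0.012, "z": -0.002, "wx": -0.001, "wy": 0.001, "wz": 0.006},
    {"x": 0, "y": 0.012, "z": -0.002, "wx": -0.001, "wy": 0.001, "wz": 0.006}
  ]
}}

```text
t: 17.67
eef_pos: [0.6216, 0.1383, 0.162]
tool_rot: [0.001, 0.731, 0.682, -0.001]
contact_force: [-8.4, -0.3, 3.4]
gripper_width: 0.199
```

```bash
python3 -c "
from h import *
stat()
bp,br=binpose(); print(feet([bp[0],bp[1],br.as_euler('ZYX')[0]]))"
```

```text
t 17.67 pivot mm [617.2  66.8   0.7] was [608.9  68.7   0. ] yaw-tray,pitch,roll deg [-1.  -0.1 -0.2] F [-8.4 -0.3  3.4] M [0.07 2.72 0.44] w 0.19913177088497266
{'FL': [113.0, 111.0], 'FR': [111.0, -9.0], 'NL': [37.0, 112.0], 'NR': [35.0, -8.0]}
```

Request:
{"op": "jog_arm", "data": {
  "plan": [
    {"x": 0, "y": 0.008, "z": -0.001, "wx": 0, "wy": 0, "wz": -0.002},
    {"x": 0, "y": 0.012, "z": -0.001, "wx": 0, "wy": 0, "wz": -0.004},
    {"x": 0, "y": 0.012, "z": -0.001, "wx": 0, "wy": 0, "wz": -0.004},
    {"x": 0, "y": 0.012, "z": -0.001, "wx": 0, "wy": 0, "wz": -0.004}
  ]
}}

```text
t: 18.0
eef_pos: [0.6224, 0.138, 0.1622]
tool_rot: [-0.001, 0.727, 0.687, -0.003]
contact_force: [-8.9, -0.4, 6.1]
gripper_width: 0.197
```

```bash
python3 -c "
from h import *
stat()
bp,br=binpose(); print(feet([bp[0],bp[1],br.as_euler('ZYX')[0]]))"
```

```text
t 18.0 pivot mm [618.2  66.6   0.9] was [608.9  68.7   0. ] yaw-tray,pitch,roll deg [-0.3  0.2 -0.2] F [-8.9 -0.4  6.1] M [ 0.23  2.61 -0.05] w 0.19687032475257465
{'FL': [112.0, 111.0], 'FR': [112.0, -9.0], 'NL': [36.0, 111.0], 'NR': [36.0, -9.0]}
```

Request:
{"op": "jog_arm", "data": {
  "plan": [
    {"x": 0, "y": 0.004, "z": 0, "wx": -0.001, "wy": 0, "wz": 0},
    {"x": 0, "y": 0.003, "z": 0, "wx": -0.001, "wy": 0, "wz": 0},
    {"x": 0, "y": 0.003, "z": 0, "wx": -0.001, "wy": 0, "wz": 0}
  ],
  "grip_force": 30
}}

```text
t: 18.25
eef_pos: [0.6219, 0.138, 0.1621]
tool_rot: [-0.001, 0.727, 0.687, -0.003]
contact_force: [-6.0, 0.2, 3.0]
gripper_width: 0.196
```

Request:
{"op": "jog_arm", "data": {
  "plan": [
    {"x": 0, "y": 0, "z": 0, "wx": 0, "wy": 0, "wz": 0},
    {"x": 0, "y": 0, "z": 0, "wx": 0, "wy": 0, "wz": 0},
    {"x": 0, "y": 0, "z": 0, "wx": 0, "wy": 0, "wz": 0},
    {"x": 0, "y": 0, "z": 0, "wx": 0, "wy": 0, "wz": 0},
    {"x": 0, "y": 0, "z": 0, "wx": 0, "wy": 0, "wz": 0},
    {"x": 0, "y": 0, "z": 0, "wx": 0, "wy": 0, "wz": 0},
    {"x": 0, "y": 0, "z": 0, "wx": 0, "wy": 0, "wz": 0},
    {"x": 0, "y": 0, "z": 0, "wx": 0, "wy": 0, "wz": 0}
  ],
  "hand": 1
}}

```text
t: 18.92
eef_pos: [0.622, 0.1381, 0.1621]
tool_rot: [-0.0, 0.727, 0.687, -0.003]
contact_force: [-0.5, -0.2, 0.4]
gripper_width: 0.998
```

```bash
python3 -c "
from h import *
stat()
bp,br=binpose(); print(feet([bp[0],bp[1],br.as_euler('ZYX')[0]]))"
```

```text
t 18.92 pivot mm [617.9  66.6   0.8] was [608.9  68.7   0. ] yaw-tray,pitch,roll deg [-0.3  0.1 -0.2] F [-0.5 -0.2  0.4] M [ 0.02  0.04 -0.01] w 0.9977846850447383
{'FL': [112.0, 111.0], 'FR': [111.0, -9.0], 'NL': [36.0, 111.0], 'NR': [35.0, -9.0]}
```

Request:
{"op": "jog_arm", "data": {
  "plan": [
    {"x": 0, "y": 0, "z": -0.1, "wx": 0, "wy": 0, "wz": 0},
    {"x": 0, "y": 0, "z": -0.25, "wx": 0, "wy": 0, "wz": 0},
    {"x": 0, "y": 0, "z": -0.4, "wx": 0, "wy": 0, "wz": 0},
    {"x": 0, "y": 0, "z": -0.6, "wx": 0, "wy": 0, "wz": 0},
    {"x": 0, "y": -0.2, "z": -0.6, "wx": 0, "wy": 0, "wz": 0},
    {"x": 0, "y": -0.4, "z": -0.6, "wx": 0, "wy": 0, "wz": 0},
    {"x": 0, "y": -0.6, "z": -0.6, "wx": 0, "wy": 0, "wz": 0},
    {"x": 0, "y": -0.7, "z": -0.6, "wx": 0, "wy": 0, "wz": 0},
    {"x": 0, "y": -0.7, "z": -0.6, "wx": 0, "wy": 0, "wz": 0},
    {"x": 0, "y": -0.7, "z": -0.6, "wx": 0, "wy": 0, "wz": 0}
  ]
}}

```text
t: 19.75
eef_pos: [0.4821, 0.1468, 0.2832]
tool_rot: [-0.001, 0.727, 0.687, -0.002]
contact_force: [0.0, 0.4, 0.6]
gripper_width: 1.001
```

```bash
python3 - <<'E'
from h import *
T=TRAY
ims={c:cams.read_camera(c) for c in("top","side")}
for c in ims: print(c,fitbin({c:ims[c]},[.6218,.1365,-.058]))
out=[]
for c,(r0,c0) in dict(top=(165,175),side=(160,275)).items():
    out.append(cv2.resize(ims[c][r0:r0+100,c0:c0+100],None,fx=4,fy=4,interpolation=cv2.INTER_CUBIC))
cv2.imwrite("pics/f1.png",np.hstack(out)[:,:,::-1])
k=cams.get_calibration("wrist"); w=cams.read_camera("wrist"); cv2.imwrite("pics/w2.png",w[:,:,::-1])
for n in("foot_far_left","foot_far_right"): print(n,[(np.round(unproj(c,d["location"]),3).tolist(),c,d["confidence"]) for c in("top","side") for d in finder.place_of(c,n)][:6])
E
```

```text
top (array([ 0.61977286,  0.1342913 , -0.05919569]), np.float64(524.7372549019608))
side (array([ 0.62126248,  0.1385303 , -0.04912739]), np.float64(244.99215686274508))
foot_far_left [([0.73, -0.25, 0.0], 'top', 0.73), ([0.337, -0.342, 0.0], 'top', 0.66), ([0.331, -0.356, 0.0], 'side', 0.77), ([0.665, 0.196, 0.0], 'side', 0.64)]
foot_far_right [([0.746, -0.121, 0.0], 'top', 0.97), ([0.653, 0.084, 0.0], 'top', 0.65), ([0.459, -0.386, 0.0], 'top', 0.61), ([0.742, -0.117, 0.0], 'side', 0.88), ([0.659, 0.077, 0.0], 'side', 0.83), ([0.466, -0.395, 0.0], 'side', 0.66)]
```

View pics/f1.png

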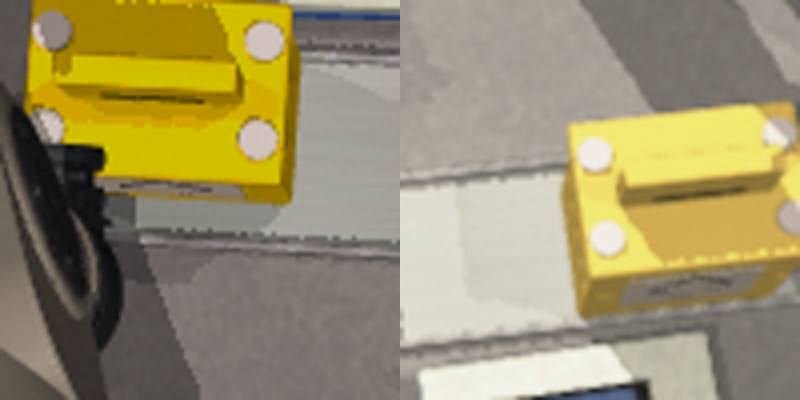

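```bash
python3 - <<'E'
from h import *
im=cams.read_camera("side"); c0,r0=300,215
z=cv2.resize(im[r0:r0+47,c0:c0+78],None,fx=10,fy=10,interpolation=cv2.INTER_CUBIC)
z=cv2.convertScaleAbs(z,alpha=1.3)
t=[.5482,.0919,-.0632]
for x,col in((.1205,(0,0,255)),(.1255,(0,160,0))):
    P=R.from_euler('z',t[2]).apply([[x,.05,.008],[x,.07,.008],[x,-.14,.008],[x,-.12,.008]])+[t[0],t[1],0]
    q=((proj("side",P)-[c0,r0])*10+4.5).astype(int); print(q.tolist())
    for a,b in((0,1),(2,3)): cv2.line(z,tuple(map(int,q[a])),tuple(map(int,q[b])),col,1)
cv2.imwrite("pics/f2.png",z[:,:,::-1])
E
```

```text
[[432, 233], [502, 226], [-229, 305], [-159, 297]]
[[435, 250], [505, 243], [-227, 322], [-157, 314]]
```

View pics/f2.png

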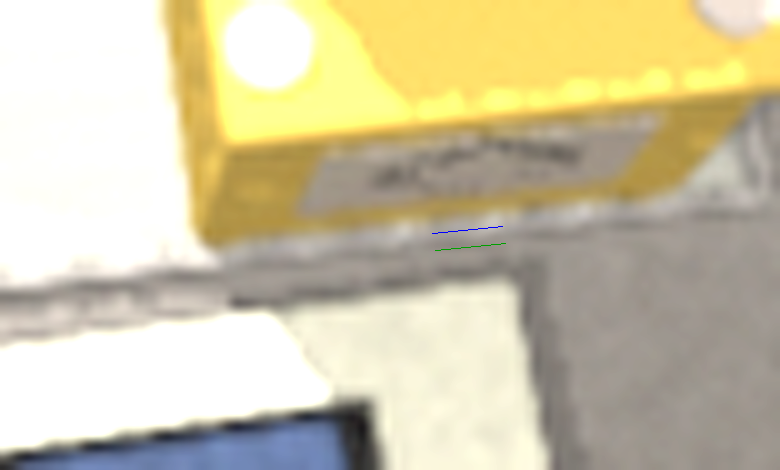

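```bash
python3 - <<'E'
from h import *
a=cv2.imread("pics/side0.png"); b=cams.read_camera("side")[:,:,::-1]
for c in(328,336,345,355,362):
    print(c,"init",a[229:246,c].mean(1).astype(int).tolist()); print(c,"now ",b[229:246,c].mean(1).astype(int).tolist(),"b-chan",b[229:246,c,0].tolist())
print("near rim init col 300",a[192:206,300].mean(1).astype(int).tolist(),"far",a[235:252,300].mean(1).astype(int).tolist())
# predicted rows, contact geometry, for col 345-ish
for nm,t in(("avg",TRAY),("side",[.5482,.0919,-.0632])):
    for x,z in((.1205,0),(.1205,.008),(.1255,.008),(.1255,0),(.1215,.016),(-.0025,.008),(.0025,.008)):
        P=R.from_euler('z',t[2]).apply([[x,.052,z],[x,-.08,z]])+[t[0],t[1],0]; print(nm,x,z,np.round(proj("side",P),1).tolist())
E
```

```text
328 init [174, 207, 214, 216, 216, 215, 217, 215, 213, 203, 192, 165, 104, 122, 142, 148, 165]
328 now  [115, 97, 101, 100, 103, 104, 101, 101, 101, 115, 132, 123, 108, 119, 115, 105, 106] b-chan [62, 52, 54, 54, 56, 56, 55, 55, 56, 93, 128, 119, 103, 113, 110, 100, 99]
336 init [150, 151, 163, 197, 216, 215, 215, 214, 201, 184, 159, 105, 112, 138, 150, 181, 226]
336 now  [114, 126, 115, 112, 109, 112, 109, 101, 109, 127, 123, 108, 119, 119, 107, 116, 158] b-chan [86, 112, 105, 102, 100, 103, 92, 64, 85, 123, 119, 104, 113, 113, 102, 108, 146]
345 init [149, 149, 152, 185, 215, 213, 214, 203, 185, 156, 99, 112, 124, 133, 196, 233, 232]
345 now  [110, 84, 106, 113, 106, 102, 102, 112, 129, 121, 103, 118, 106, 91, 139, 178, 179] b-chan [96, 78, 98, 104, 97, 83, 63, 89, 124, 116, 99, 113, 101, 86, 129, 164, 165]
355 init [150, 149, 148, 180, 211, 212, 204, 193, 165, 102, 111, 134, 158, 158, 160, 161, 161]
355 now  [95, 77, 105, 112, 108, 102, 114, 132, 123, 105, 116, 116, 116, 116, 116, 118, 119] b-chan [87, 72, 97, 103, 88, 60, 92, 127, 118, 100, 110, 111, 110, 110, 111, 113, 113]
362 
[... 448 characters left out ...]
6, 232]
avg 0.1205 0 [[342.2, 237.5], [296.6, 242.9]]
avg 0.1205 0.008 [[342.6, 236.9], [296.7, 242.3]]
avg 0.1255 0.008 [[342.8, 238.6], [296.9, 244.0]]
avg 0.1255 0 [[342.4, 239.2], [296.8, 244.6]]
avg 0.1215 0.016 [[343.0, 236.6], [296.8, 242.1]]
avg -0.0025 0.008 [[335.8, 196.4], [291.3, 201.5]]
avg 0.0025 0.008 [[336.0, 198.0], [291.5, 203.1]]
side 0.1205 0 [[343.1, 238.4], [297.5, 243.4]]
side 0.1205 0.008 [[343.5, 237.8], [297.6, 242.8]]
side 0.1255 0.008 [[343.8, 239.5], [297.8, 244.5]]
side 0.1255 0 [[343.4, 240.1], [297.7, 245.1]]
side 0.1215 0.016 [[344.0, 237.5], [297.7, 242.5]]
side -0.0025 0.008 [[337.2, 197.2], [292.6, 201.9]]
side 0.0025 0.008 [[337.4, 198.8], [292.8, 203.5]]
```

In the side image columns, the bin's lower front edge sits right at the rim's inner edge, to within about 0.5 px (~1.4 mm). The offset is the same across the visible part of the front, so the bin is parallel to the rim. The bin is released and upright, and the arm is clear. Handing in.

```bash
python3 - <<'E'
from station import monitor, bot, finder
o=monitor.get_obs(); print(o["t"],o["eef_pos"],o["contact_force"])
for n in["disinfectant","dish","glovebox"]: print(n,finder.place_of("side",n)[:1])
print(bot.hand_in())
E
```

```text
20.2 [0.48312332 0.14623535 0.282492  ] [0.10625673 0.44340333 0.41578294]
disinfectant [{'location': [234.7, 224.1], 'confidence': 0.73}]
dish [{'location': [233.1, 223.6], 'confidence': 0.82}]
glovebox [{'location': [315.1, 265.5], 'confidence': 0.79}]
the job is handed in; nothing more can be done
None
```

The yellow bin nearest the robot is standing upright and released in the spill tray, both far feet against the far rim. I handed it in at about 20 s of the 69 s allowed. One moment may break the no-lift rule, described below.

**Walking:** I held the bin by its lid grip and tipped it 9° from side to side. The feet crossed the near rim in this order: far right, far left, near right, near left. I then slid the bin about 9 mm to the far rim.

**Last checks:**
- **Against the far rim:** The push built up to about 9 N and the bin stopped moving. The twisting force settled near zero with the bin parallel to the rim, so both feet appear to be pressing on it. In the side image the bin's front edge lines up with the rim's inner edge to about 1.4 mm. The feet themselves can't be seen.
- **Clear of the robot:** The gripper is open and backed away, with nothing touching it.

**Checks that failed or disagreed:**
- **Possible brief lift:** The first slide jammed on friction, so I took weight off the bin. For up to about 0.4 s the wrist carried 6.5 N, which may be its whole weight, so it may have been clear of the floor by a fraction of a millimetre. I lowered it at once.
- **Camera disagreement:** The top and side cameras differed by about 5 mm on the tray's position. That is why I relied on the contact forces and the image edges at the far rim.
- **Bystanders:** The final check put the dish and glove box within 2 px of where they started. For the bottle it wrongly reported the dish's position, so I have no final measurement there; the arm never went near it.

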